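Change over the flange welding jig

TASK

Change the flange jig over for the next weld: stand every finished spigot from the catch tray upright on the floor of the blue tote, loosen both red hand nuts of the clamps by at least a fifth of a turn (one of them has a reverse thread and nothing marks which, so try gently both ways), turn and slide the flange blank until its flat lies flush against the yellow alignment bar, and do both nuts up fully tight again with the flat still flush. The spigots may be moved before or after the jig work; leave the other tools on the bench where they are.

Things in the scene. Friction and masses are not known exactly. Their poses are not given: they have to be found in the camera images.
- jig: fixed grey jig, plate 20 mm thick, 165 x 170 mm plus a tongue under two clamps. Origin: on the bench under the spot where the flange's centre belongs; +x points to the yellow alignment bar and on to the clamps. Two pins (12 mm, at x -14, y +-76.5 mm) keep the flange from drifting. Two copper straps (20 mm wide, top 48 mm above the bench when tight) run from the clamps (y +-42) to x = 5 mm and press on it
- bar_face (a point): middle of the alignment bar's face (the face towards the flange), 6 mm above the plate; the bar is yellow, 110 mm long along the jig's y, 12 mm wide, 10 mm high (30 mm above the bench); the face looks along the jig's -x
- flange_flat (a point): middle of the flat edge of the loose flange blank, at half its thickness; x axis points out of the flat, away from the flange's centre. The blank is an aluminium disc 130 mm across, 12 mm thick, about 0.43 kg, lying on the jig plate (top 32 mm above the bench); its flat lies 52 mm from the centre and is 78 mm long
- flange_stub (a point): half-way up the brass stub that stands on the flange opposite to the flat, 35 mm from the flange's centre: upright round bar 18 mm across, 36 mm tall (32 to 68 mm above the bench); x axis as for the flat. The flange can be turned and slid by it.
- nut_a (a joint): value (rad) of one of the two red hand nuts: 0 = tight against its stop, grows to 2.0 as it loosens, whichever way that is. The nuts look alike; one has an ordinary, the other a reverse thread, unmarked: try a little each way and feel. Stays as left, turns with 0.1 N m. Loosening lifts its strap 3 mm per rad; the nut keeps its height. a and b may stand left or right
- nut_a_grip (a point): on the turning axis of that nut, at the height to grip: centre of its red bar, 56 mm long (along this point's x axis, which turns with the nut), 13 mm wide, 28 mm high, top 92 mm and underside 64 mm above the bench; dark block below it up to 50 mm. Axis at x = 118, y = +42 or -42 mm from the jig's origin, in its frame
- nut_b (a joint): value (rad) of one of the two red hand nuts: 0 = tight against its stop, grows to 2.0 as it loosens, whichever way that is. The nuts look alike; one has an ordinary, the other a reverse thread, unmarked: try a little each way and feel. Stays as left, turns with 0.1 N m. Loosening lifts its strap 3 mm per rad; the nut keeps its height. a and b may stand left or right
- nut_b_grip (a point): on the turning axis of that nut, at the height to grip: centre of its red bar, 56 mm long (along this point's x axis, which turns with the nut), 13 mm wide, 28 mm high, top 92 mm and underside 64 mm above the bench; dark block below it up to 50 mm. Axis at x = 118, y = +42 or -42 mm from the jig's origin, in its frame
- tray: fixed steel catch tray, 190 (x) x 220 (y) mm outside, walls 18 mm high, floor 5 mm thick, with a sloping chute lip on its +x side up to 55 mm high; origin under its centre. Stands to the left or right of the jig
- tote: fixed blue open tote, 220 (x) x 250 (y) x 50 mm high outside, walls and floor 5 mm thick; origin under its centre. Stands on the other side of the jig
- spigot1_mid (a point): centre (24 mm above its underside) of a finished aluminium spigot: square foot 48 x 48 x 6 mm, upright tube 30 mm across up to 48 mm tall, 0.13 kg; x axis along a side of the foot, z axis up the tube. Two to four of the five are present (others None), standing in the catch tray
- spigot2_mid (a point): centre (24 mm above its underside) of a finished aluminium spigot: square foot 48 x 48 x 6 mm, upright tube 30 mm across up to 48 mm tall, 0.13 kg; x axis along a side of the foot, z axis up the tube. Two to four of the five are present (others None), standing in the catch tray
- spigot3_mid (a point): centre (24 mm above its underside) of a finished aluminium spigot: square foot 48 x 48 x 6 mm, upright tube 30 mm across up to 48 mm tall, 0.13 kg; x axis along a side of the foot, z axis up the tube. Two to four of the five are present (others None), standing in the catch tray
- spigot4_mid (a point): centre (24 mm above its underside) of a finished aluminium spigot: square foot 48 x 48 x 6 mm, upright tube 30 mm across up to 48 mm tall, 0.13 kg; x axis along a side of the foot, z axis up the tube. Two to four of the five are present (others None), standing in the catch tray
- spigot5_mid (a point): centre (24 mm above its underside) of a finished aluminium spigot: square foot 48 x 48 x 6 mm, upright tube 30 mm across up to 48 mm tall, 0.13 kg; x axis along a side of the foot, z axis up the tube. Two to four of the five are present (others None), standing in the catch tray
- spray_mid (a point): bystander: green spray can, upright, 56 mm across, 170 mm tall; point half-way up
- jar_mid (a point): bystander: jar with orange cap, upright, 64 mm across, 90 mm tall; point half-way up
- hammer_mid (a point): bystander: hammer lying on the bench; point 15 mm above the bench near its middle
- brush_mid (a point): bystander: wire brush lying on the bench; point 15 mm above the bench near its middle
- magnet_mid (a point): bystander: blue welding magnet block 70 x 45 x 22 mm; point at its centre
- puck_mid (a point): bystander: dark steel weight, disc 66 mm across, 20 mm thick; point at its centre
Things that resemble listed ones, but are neither listed nor needed, are in the scene too. Leave any purple look-alike of the part that bears flange_flat alone. Leave any orange look-alike of the part that bears spigot1_mid alone.

How it is judged:
By the outcome, as a careful person would: the job done as asked, in the order asked, and still so for the second after the job is handed in, with the robot touching nothing.
Of spigot1, spigot2, spigot3, spigot4, spigot5 only 2 to 4 are there at a start; the rules pass over those that are not, and their reading is None.
At some moment in a run one of spigot1, spigot2, spigot3, spigot4, spigot5 may be knocked a few centimetres aside while the robot is not near it.
It also fails if it takes over 210 s, if anything falls off the work surface, if the arm or the gripper's body presses on something with over 40 N, if the wrist force passes 120 N, or if a joint passes its speed limit or range.

ROBOT

A 7-joint arm with a two-finger parallel gripper is mounted at the origin on the work surface. World frame = base frame: x ahead of the robot, y to its left, z up, the work surface at z = 0. Lengths are in mm, angles in rad, forces in N, time in s.
With the tool pointing down it reaches from about 400 to 875 mm from the base axis. Payload 6.5 kg.
Tool frame: the origin (TCP) lies at the very end of the fingers, on their centre line; the grasp point (between the pads) lies 19 mm behind it; z points along the fingers, y is the direction in which the jaws open and shut (so a half turn about z gives the same grasp; the last joint's range is limited). The gripper opens to 85 mm and grips with 20 to 120 N. Pads are 22 mm wide; open, the fingers measure 114 mm over their backs; the gripper's body (76 mm by 85 mm) begins 54 mm behind the grasp point. The pads swing forward as they close: fully open they stand 13 mm farther back than shut.
Start: joints at [1.118, 0.536, -0.004, 1.538, 0.003, 1.067, -0.071], TCP at [245.192, -601.973, 196.59] pointing down, gripper open.
Joint ranges: [-2.7, 2.7], [-0.37, 2.16], [-1.27, 1.26], [0.24, 2.4], [-1.31, 4.45], [0.19, 1.91], [-2.76, 2.76]. Speed limits (rad/s): [2.39, 2.39, 3.14, 3.14, 3.14, 3.14, 3.14].

INTERFACE

Orientations are given as a unit quaternion [w, x, y, z].
In Python, from cell import ctrl, snapshot gives the robot as it stands. The module is installed in compiled form; this text tells all that it offers.
- The arm moves only by the tool jog_arm, never from a script. Its argument "motion" is a list of rows, each an object of numbers: "dx", "dy", "dz": the shift along the tool's x, y, z in cm; "yaw": the turn about the tool's z in degrees. In form: [{"dx": .., "dy": .., "dz": .., "yaw": ..}, ...]. A call has 1 to 10 rows; each row shifts and turns the commanded pose from where the row before left it, along the tool's axes as they then stand; what a row does not reach is not made up. A row lasts 1/10 s, in which the tool goes at most 50 mm and 8.59 degrees, less where a joint would pass 70% of its speed; a pose out of reach is approached as far as the arm can. A call is refused whole if a number of a shift passes 5 or a number of a turn 8.59, either way. A call with a gripper value outside its range is refused whole. "grip" is the opening in per cent of the stroke, from 0 (shut) to 100 (fully open), set as the call begins (left out, the last holds). The fingers move at their own pace and stop on an object; "grip_force" is the grip in N (left out, the last holds). Time passes only in rows, so rows that do not move let the fingers close. It gives the time, the measured TCP pose, the force and the opening at its end, in the units of the state.
- ctrl.state(): the state, without advancing time (a new reading comes with each control period).
- snapshot(name): name is "scene" or "top" or "wrist"; returns a dict with "pixels" (420x560x3 uint8, red, green, blue), "fx", "fy", "cx", "cy" (pixels), "extrinsics" (4x4, takes a point from camera to world coordinates); the wrist camera has in their place "tool_from_camera" (4x4, takes a point from camera to tool coordinates, whose origin is the TCP and whose axes are the flange's). Camera axes: x right, y up, looking along -z (the intrinsics and any distortion apply to the point x, -y, -z); pixel columns grow to the right and rows downward; lengths in mm; the calibration is good to about 2 mm. A picture is of the moment at which its call begins: read the wrist's pose just before it. There is no depth.
- ctrl.hand_in(): hands the job in, once; it reports no verdict.
The state is a dict: "time": time; "qpos": joint angles; "joint_velocities": joint speeds; "tau": joint torques, N m; "position": TCP position; "eef_rot": TCP orientation; "wrist_force": force on the tool from outside, world axes, zero at the start; "ft_torque": the same for the moment, N m; "grip_width": finger opening in mm.
Only numpy, scipy, OpenCV 4.12 (cv2) and the standard library are available. Lean on these libraries where they do the work, as an engineer would, in place of code of your own. Each camera call takes 0.05 s, during which the arm holds its last target.

## Working session

There is one attempt and no reset: what is moved stays moved. The work goes in short steps, Python scripts to look and compute and a tool call to move; the robot and the scene stay as the last step left them, time stands still between calls to the robot, and variables do not carry over. Pictures are saved under pics/ and viewed, and the job is handed in when it is done.

Besides the shell and the picture viewer there is one more tool, called as name([rows], argument=value, ...), one row to a line, values as JSON. jog_arm: Moves the arm, as the interface text tells. Its arguments: {"type":"object","properties":{"motion":{"type":"array"},"grip":{"type":"number"},"grip_force":{"type":"number"}},"required":["motion"]}

```bash
mkdir -p pics
cat > h.py <<'E'
import numpy as np, cv2
from cell import ctrl, snapshot
def R(q):
    from scipy.spatial.transform import Rotation as Ro
    return Ro.from_quat([q[1],q[2],q[3],q[0]]).as_matrix()
def snap(name,fn):
    st=ctrl.state(); s=snapshot(name)
    cv2.imwrite('pics/'+fn+'.png',s['pixels'][:,:,::-1])
    if 'extrinsics' in s: T=np.array(s['extrinsics'])
    else:
        T=np.eye(4);T[:3,:3]=R(st['eef_rot']);T[:3,3]=st['position'];T=T@np.array(s['tool_from_camera'])
    k=dict(fx=s['fx'],fy=s['fy'],cx=s['cx'],cy=s['cy'],T=T,keys=[x for x in s if x!='pixels'],pix=s['pixels'])
    np.savez('pics/'+fn+'.npz',**{a:k[a] for a in('fx','fy','cx','cy','T','pix')})
    return k
def load(fn):
    d=np.load('pics/'+fn+'.npz'); return {a:d[a] for a in d}
def ray(k,u,v):
    d=np.array([(u-k['cx'])/k['fx'],-(v-k['cy'])/k['fy'],-1.]); return k['T'][:3,3],k['T'][:3,:3]@d
def onz(k,u,v,z):
    o,d=ray(k,u,v); return o+d*(z-o[2])/d[2]
def proj(k,p):
    c=np.linalg.inv(k['T'])@np.append(p,1); return k['cx']+k['fx']*c[0]/-c[2],k['cy']-k['fy']*c[1]/-c[2]
def st():
    s=ctrl.state()
    from scipy.spatial.transform import Rotation as Ro
    M=R(s['eef_rot']); print('t',round(s['time'],2),'p',np.round(s['position'],1),'x',np.round(M[:,0],3),'y',np.round(M[:,1],3),'z',np.round(M[:,2],3),'F',np.round(s['wrist_force'],1),'T',np.round(s['ft_torque'],2),'g',round(s['grip_width'],1),'q',np.round(s['qpos'],2))
    return s
E
python3 - <<'E'
from h import *
st()
for n in('scene','top','wrist'):
    k=snap(n,n+'0'); print(n,k['keys'],k['fx'],k['fy'],k['cx'],k['cy']);print(np.round(k['T'],3))
E
```

```text
t 0.0 p [ 244.9 -601.3  195.7] x [ 0.926  0.377 -0.   ] y [ 0.377 -0.926 -0.002] z [-0.001  0.002 -1.   ] F [0.6 0.8 0.7] T [ 0.02  0.04 -0.03] g 85.4 q [ 1.12  0.54 -0.    1.54  0.    1.07 -0.07]
scene ['fx', 'fy', 'cx', 'cy', 'extrinsics'] 425.44818473778275 425.44818473778275 284.8774237675269 208.66351007096833
[[-4.260000e-01 -7.300000e-01  5.350000e-01  1.115177e+03]
 [ 9.050000e-01 -3.380000e-01  2.590000e-01  2.893740e+02]
 [-8.000000e-03  5.940000e-01  8.040000e-01  9.134230e+02]
 [ 0.000000e+00  0.000000e+00  0.000000e+00  1.000000e+00]]
top ['fx', 'fy', 'cx', 'cy', 'extrinsics'] 395.3305320983936 395.3305320983936 279.2543303231683 206.67601109861204
[[ 1.600000e-02  9.850000e-01 -1.710000e-01  3.860120e+02]
 [-1.000000e+00  1.700000e-02  5.000000e-03 -9.700000e-01]
 [ 8.000000e-03  1.710000e-01  9.850000e-01  1.122232e+03]
 [ 0.000000e+00  0.000000e+00  0.000000e+00  1.000000e+00]]
wrist ['fx', 'fy', 'cx', 'cy', 'tool_from_camera'] 326.43372748230416 326.43372748230416 280.13958772341954 209.20127222143185
[[ 3.78000e-01  8.92000e-01  2.49000e-01  3.06662e+02]
 [-9.26000e-01  3.65000e-01  1.00000e-01 -5.74902e+02]
 [-2.00000e-03 -2.68000e-01  9.63000e-01  3.72560e+02]
 [ 0.00000e+00  0.00000e+00  0.00000e+00  1.00000e+00]]
```

View pics/top0.png

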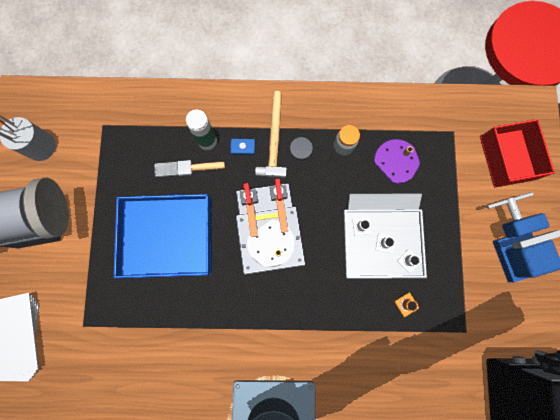

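View pics/scene0.png

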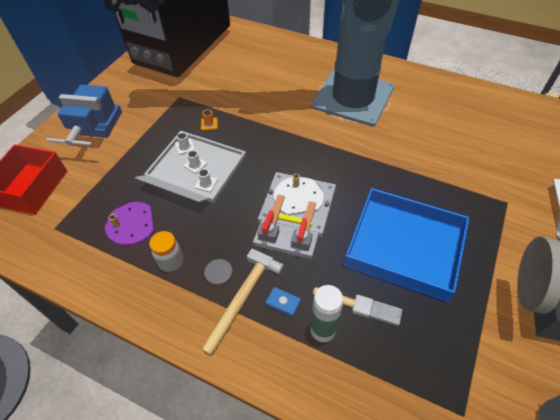

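View pics/wrist0.png

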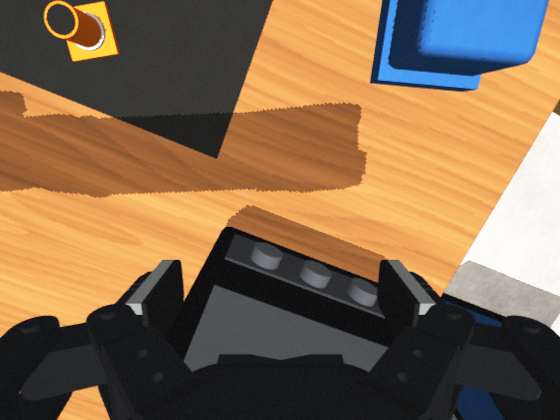

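Run:
```python
from h import *
k=load('top0'); im=k['pix'][:,:,::-1]
a=cv2.resize(im[175:285,225:315],None,fx=5,fy=5,interpolation=cv2.INTER_CUBIC); b=cv2.resize(im[185:320,335:435],(0,0),fx=4,fy=4,interpolation=cv2.INTER_CUBIC)
cv2.imwrite('pics/c1.png',a);cv2.imwrite('pics/c2.png',b)
hsv=cv2.cvtColor(k['pix'],cv2.COLOR_RGB2HSV)
def blobs(lo,hi,n,z):
    m=cv2.inRange(hsv,lo,hi); N,l,s,c=cv2.connectedComponentsWithStats(m)
    for i in range(1,N):
        if s[i,4]>n: 
            p=onz(k,*c[i],z); r=cv2.minAreaRect(np.argwhere(l==i)[:,::-1].astype(np.float32)); print(s[i],np.round(c[i],1),np.round(p,1),np.round(r[1],1),round(r[2],1))
print('red');blobs((0,180,100),(6,255,255),15,92);blobs((174,180,100),(180,255,255),15,92)
print('yel');blobs((25,150,150),(34,255,255),10,30)
print('blue');blobs((105,180,80),(120,255,255),500,50)
print('orange');blobs((10,150,150),(20,255,255),40,6)
for n,u,v,z in [('stub',278,253,68),('sp1',363,225,48),('sp2',388,242,48),('sp3',413,261,48),('toteTL',116,196,50),('toteTR',209,195,50),('toteBL',115,277,50),('toteBR',208,275,50),('trayTL',345,208,18),('trayTR',423,209,18),('trayBL',346,278,18),('trayBR',426,277,18)]: print(n,np.round(onz(k,u,v,z),0))
```

```text
red
[ 491    1   69   85 4811] [528.9  42.2] [1056.1 -714.    92. ] [84. 68.] 90.0
[ 494  119   61   63 1656] [518.1 153. ] [ 724.6 -653.8   92. ] [61.6 46.8] 73.9
[480 136   5  14  23] [482.  142.3] [ 753.4 -557.3   92. ] [13.5  2.2] 78.7
[489 169   6  15  21] [491.4 175.9] [ 659.3 -575.9   92. ] [14.8  1.2] 74.7
[275 179   7  21  57] [277.9 187.8] [616.4  -1.7  92. ] [20.5  4.4] 83.7
[243 183   7  14  42] [246.3 188.6] [612.5  82.5  92. ] [13.1  4.9] 78.7
[247 197   5   8  16] [249.4 201.1] [579.   73.4  92. ] [3.8 7. ] 18.4
yel
blue
[ 114  194   97   84 1447] [151.8 231.2] [499.1 339.   50. ] [80.8 97.4] 88.2
orange
[   0   76  454   84 8380] [199.8 104.1] [888.  236.6   6. ] [453.   81.6] 1.1
[ 430   84  130   79 2590] [499.6 110.5] [ 885. -664.    6.] [130.1  76. ] 1.9
[155  86  17  22  96] [163.7  95.6] [913.  346.4   6. ] [21.2 15.2] 85.9
[281  89  60  28 298] [308.9 100.2] [906.8 -90.5   6. ] [20.5 61.4] 78.5
[213  95  32  32 309] [228.3 113.2] [861.  150.3   6. ] [28.1 33.1] 13.0
[237  96  26  15  95] [248.3 102.3] [896.8  91.6   6. ] [12.  26.3] 80.5
[247 102  21  15  88] [
[... 1081 characters left out ...]
-66.    6. ] [32.1  8.4] 3.6
[328 331  34  27 252] [344.6 342.2] [ 210.8 -189.3    6. ] [31.3 25.9] 63.4
[316 333  25  38 219] [327.4 352.2] [ 184.4 -142.6    6. ] [34.4 20.1] 63.4
[296 336  24  23 145] [308.2 346.7] [197.7 -90.6   6. ] [19.9 22.7] 77.0
[270 358  47  23 351] [294.1 368.8] [140.6 -53.1   6. ] [22.1 45.4] 85.9
[311 363  15  11  50] [319.  367.9] [ 143.9 -119.7    6. ] [14.9  9. ] 11.3
stub [445.  -5.  68.]
sp1 [ 526. -236.   48.]
sp2 [ 480. -304.   48.]
sp3 [ 430. -370.   48.]
toteTL [595. 444.  50.]
toteTR [602. 188.  50.]
toteBL [375. 428.  50.]
toteBR [384. 181.  50.]
trayTL [ 578. -193.   18.]
trayTR [ 578. -415.   18.]
trayBL [ 382. -193.   18.]
trayBR [ 388. -414.   18.]
```

View pics/c1.png

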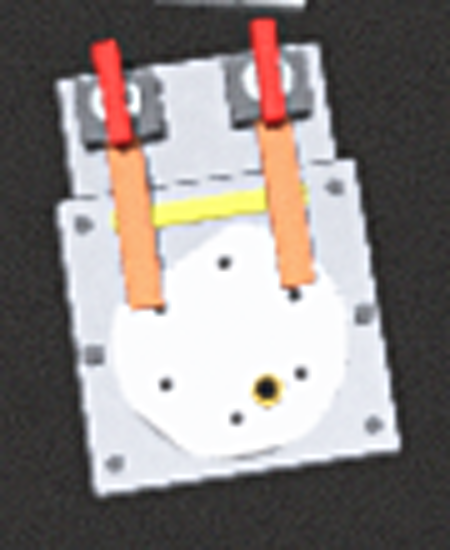

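View pics/c2.png

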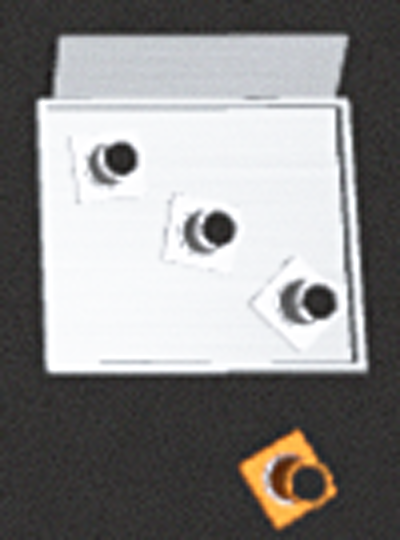

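jog_arm([
  {"dx":2.9,"dy":-1.9,"dz":-1},
  {"dx":2.9,"dy":-1.9,"dz":-1},
  {"dx":2.9,"dy":-1.9,"dz":-1},
  {"dx":2.9,"dy":-1.9,"dz":-1},
  {"dx":2.9,"dy":-1.9,"dz":-1},
  {"dx":2.9,"dy":-1.9,"dz":-1},
  {"dx":2.9,"dy":-1.9,"dz":-1},
  {"dx":2.9,"dy":-1.9,"dz":-1},
  {"dx":2.9,"dy":-1.9,"dz":-1},
  {"dx":2.5,"dy":-1.6,"dz":-1},
], grip=65)

```text
invalid input
```

Run:
```python
from h import *
st(); snap('wrist','w1')
```

```text
t 0.15 p [ 245.  -601.5  195.9] x [ 0.926  0.377 -0.   ] y [ 0.377 -0.926 -0.001] z [-0.001  0.001 -1.   ] F [-0.8 -0.4 -0.4] T [-0.01  0.   -0.04] g 85.5 q [ 1.12  0.54 -0.    1.54  0.    1.07 -0.07]
```

View pics/w1.png

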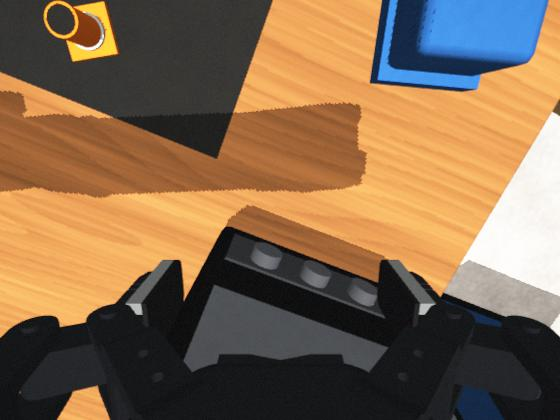

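jog_arm([
  {"dx":2.9,"dy":-1.9,"dz":-1,"yaw":0},
  {"dx":2.9,"dy":-1.9,"dz":-1,"yaw":0},
  {"dx":2.9,"dy":-1.9,"dz":-1,"yaw":0},
  {"dx":2.9,"dy":-1.9,"dz":-1,"yaw":0},
  {"dx":2.9,"dy":-1.9,"dz":-1,"yaw":0},
  {"dx":2.9,"dy":-1.9,"dz":-1,"yaw":0},
  {"dx":2.9,"dy":-1.9,"dz":-1,"yaw":0},
  {"dx":2.9,"dy":-1.9,"dz":-1,"yaw":0},
  {"dx":2.9,"dy":-1.9,"dz":-1,"yaw":0},
  {"dx":2.5,"dy":-1.6,"dz":-1,"yaw":0},
], grip=65)

```text
time: 1.2
position: [440.4, -318.9, 296.9]
eef_rot: [-0.0, 0.981, 0.193, 0.0]
wrist_force: [-0.3, -0.3, -0.5]
grip_width: 55.5
```

Run:
```python
from h import *
st(); snap('wrist','w1')
```

```text
t 1.2 p [ 440.4 -318.9  296.9] x [0.926 0.378 0.   ] y [ 0.378 -0.926 -0.   ] z [ 0.  0. -1.] F [-0.3 -0.3 -0.5] T [-0.03 -0.05 -0.01] g 55.5 q [ 0.66  0.26 -0.14  1.69  0.04  1.19 -0.67]
```

View pics/w1.png

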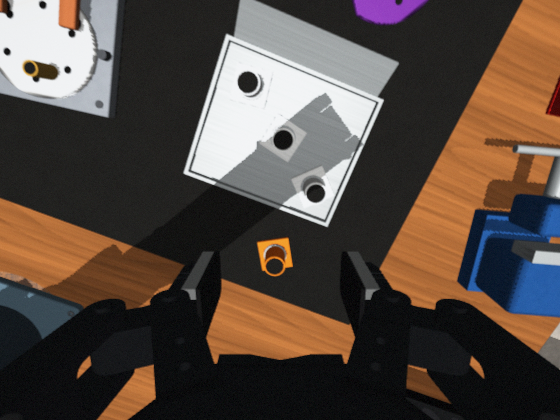

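Run:
```python
from h import *
k=load('w1'); 
for u,v in [(248,82),(283,140),(315,193)]:
    print(np.round(onz(k,u,v,53),1))
t=load('top0')
m=(t['pix'].max(2)<60).astype(np.uint8)
N,l,s,c=cv2.connectedComponentsWithStats(m)
for i in range(1,N):
    if 345<c[i][0]<425 and 195<c[i][1]<275 and s[i,4]>8: print(s[i],c[i],np.round(onz(t,*c[i],53),1))
m=(k['pix'].max(2)<45).astype(np.uint8)
N,l,s,c=cv2.connectedComponentsWithStats(m)
for i in range(1,N):
    if 190<c[i][0]<380 and 50<c[i][1]<220 and s[i,4]>30: print(s[i],c[i],np.round(onz(k,*c[i],53),1))
```

```text
[ 526.4 -239.9   53. ]
[ 478.9 -305.2   53. ]
[ 431.6 -370.4   53. ]
[362 221   7   7  37] [364.83783784 223.97297297] [ 528.2 -240.5   53. ]
[386 239   7   7  38] [389.02631579 241.76315789] [ 480.7 -305.1   53. ]
[411 257   7   7  37] [414.43243243 260.02702703] [ 432.7 -372.    53. ]
[239  72  18  20 281] [247.37366548  81.6975089 ] [ 526.4 -239.1   53. ]
[274 131  18  18 258] [282.59302326 139.42248062] [ 479.4 -304.5   53. ]
[307 185  17  17 220] [315.22727273 192.89090909] [ 431.8 -370.6   53. ]
```

jog_arm([
  {"dx":-0.9,"dy":1.5,"dz":4,"yaw":0},
  {"dx":-0.9,"dy":1.5,"dz":4,"yaw":0},
  {"dx":-0.9,"dy":1.5,"dz":4,"yaw":0},
  {"dx":0,"dy":0,"dz":4,"yaw":0},
  {"dx":0,"dy":0,"dz":4,"yaw":0},
  {"dx":0,"dy":0,"dz":2,"yaw":0},
  {"dx":0,"dy":0,"dz":0,"yaw":0},
])

```text
time: 1.95
position: [429.1, -371.1, 73.4]
eef_rot: [-0.002, 0.981, 0.192, -0.002]
wrist_force: [0.5, -0.2, 0.4]
grip_width: 55.3
```

Run:
```python
from h import *
st(); snap('wrist','w2')
```

```text
t 1.95 p [ 429.1 -371.1   73.4] x [ 0.926  0.377 -0.003] y [ 0.377 -0.926 -0.006] z [-0.005  0.004 -1.   ] F [ 0.5 -0.2  0.4] T [-0.01  0.    0.05] g 55.3 q [ 0.71  0.57 -0.1   1.84  0.08  0.75 -0.62]
```

View pics/w2.png

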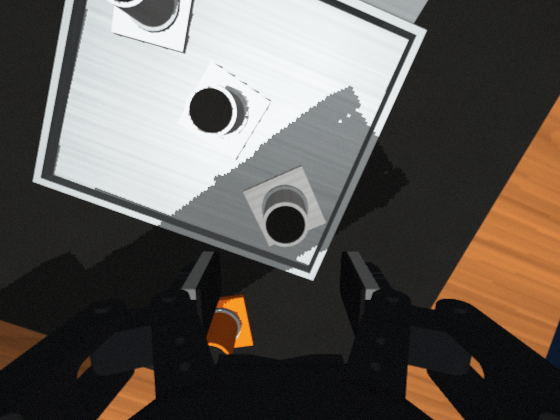

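Run:
```python
from h import *
k=load('w2'); print(onz(k,286,223,53), proj(k,[429,-371,73]))
```

```text
[ 432.76959535 -371.84156495   53.        ] (np.float64(282.54957488428045), np.float64(239.00152181929076))
```

jog_arm([
  {"dx":0.3,"dy":0.15,"dz":2,"yaw":0},
  {"dx":0,"dy":0,"dz":2.8,"yaw":0},
  {"dx":0,"dy":0,"dz":0,"yaw":0},
])

```text
time: 2.3
position: [433.8, -372.2, 27.6]
eef_rot: [-0.001, 0.981, 0.192, -0.001]
wrist_force: [0.5, -0.2, -0.3]
grip_width: 55.6
```

jog_arm([
  {"dx":0,"dy":0,"dz":0,"yaw":0},
  {"dx":0,"dy":0,"dz":0,"yaw":0},
  {"dx":0,"dy":0,"dz":0,"yaw":0},
  {"dx":0,"dy":0,"dz":0,"yaw":0},
  {"dx":0,"dy":0,"dz":0,"yaw":0},
  {"dx":0,"dy":0,"dz":0,"yaw":0},
], grip=0, grip_force=40)

```text
time: 2.9
position: [434.9, -373.1, 28.8]
eef_rot: [0.0, 0.981, 0.192, 0.0]
wrist_force: [1.3, 0.5, 0.2]
grip_width: -0.2
```

Run:
```python
from h import *
st(); snap('wrist','w3'); snap('scene','s3')
k=load('s3'); cv2.imwrite('pics/s3c.png',cv2.resize(k['pix'][90:260,90:310,::-1],None,fx=3,fy=3))
```

```text
t 2.9 p [ 434.9 -373.1   28.8] x [0.926 0.377 0.   ] y [ 0.377 -0.926  0.   ] z [ 0. -0. -1.] F [1.3 0.5 0.2] T [-0.02 -0.02 -0.04] g -0.2 q [ 0.7   0.64 -0.09  1.85  0.09  0.66 -0.63]
```

View pics/w3.png

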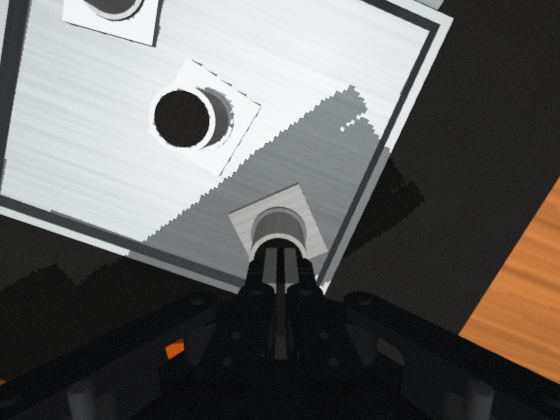

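View pics/s3c.png

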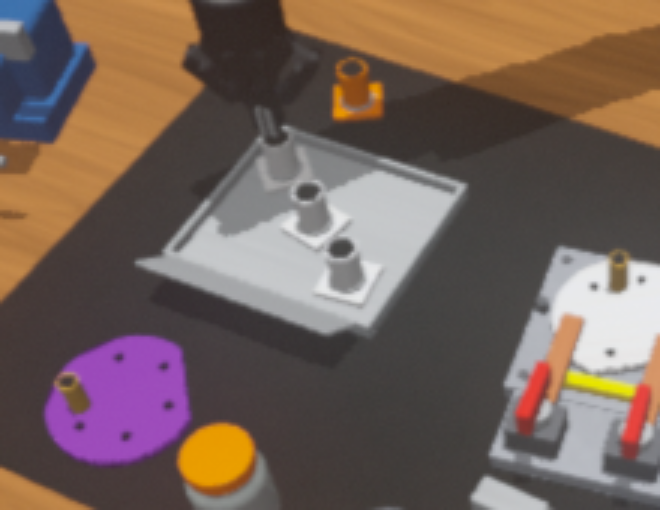

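Run:
```python
from h import *
k=load('w3')
for p in [[434.9,-373.1,28.8],[432,-371,53],[432,-371,11],[432,-371,5]]: print(np.round(proj(k,p)))
s=load('s3')
for p in [[434.9,-373.1,28.8],[432,-371,53],[432,-371,11],[480,-305,53],[480,-305,11]]: u,v=proj(s,p); print(np.round([(u-90)*3,(v-90)*3]))
cv2.imwrite('pics/w3c.png',cv2.resize(k['pix'][170:300,200:360,::-1],None,fx=4,fy=4))
```

```text
[283. 239.]
[277. 260.]
[278. 232.]
[278. 229.]
[275. 156.]
[274. 137.]
[282. 168.]
[305. 191.]
[313. 221.]
```

View pics/w3c.png

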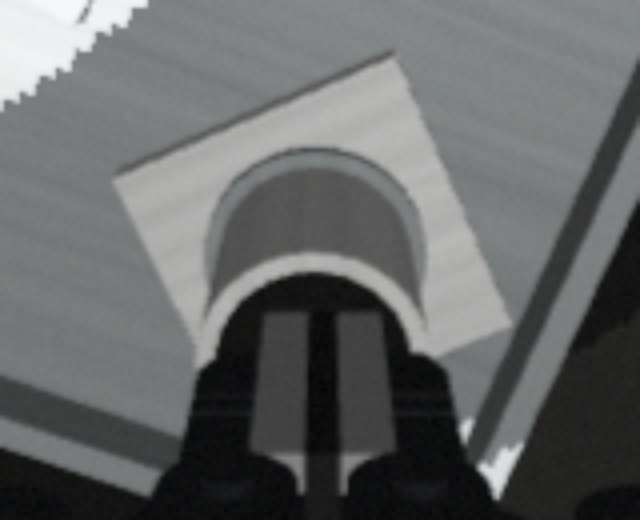

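jog_arm([
  {"dx":0,"dy":0,"dz":0,"yaw":0},
  {"dx":0,"dy":0,"dz":0,"yaw":0},
  {"dx":0,"dy":0,"dz":0,"yaw":0},
  {"dx":0,"dy":0,"dz":0,"yaw":0},
], grip=65)

```text
time: 3.4
position: [434.8, -373.0, 28.6]
eef_rot: [-0.0, 0.981, 0.192, -0.0]
wrist_force: [-0.5, 0.1, -0.2]
grip_width: 55.6
```

Run:
```python
from h import *
st(); snap('wrist','w4'); 
k=load('w4'); cv2.imwrite('pics/w4c.png',cv2.resize(k['pix'][150:350,140:420,::-1],None,fx=2.7,fy=2.7))
```

```text
t 3.4 p [ 434.8 -373.    28.6] x [ 0.926  0.377 -0.   ] y [ 0.377 -0.926 -0.   ] z [-0.  0. -1.] F [-0.5  0.1 -0.2] T [ 0.07 -0.03  0.03] g 55.6 q [ 0.7   0.64 -0.09  1.85  0.09  0.66 -0.63]
```

View pics/w4c.png

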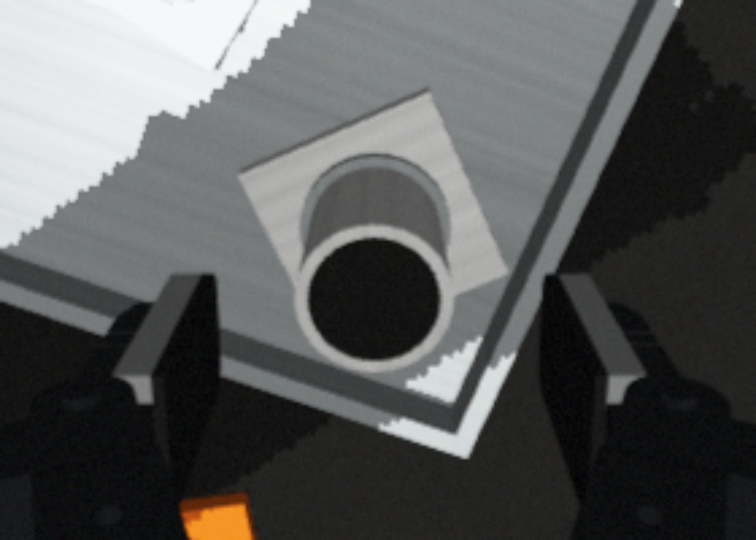

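Run:
```python
from h import *
k=load('w4'); s=ctrl.state(); M=R(s['eef_rot']); P=np.array(s['position'])
for z in range(0,70,10):
  for x in (0,11):
    a=proj(k,P+M@[x,-27.8,-z]); b=proj(k,P+M@[x,27.8,-z]); print(z,x,np.round([*a,*b]))
print(np.linalg.inv(np.vstack([np.c_[M,P],[0,0,0,1]]))@k['T'])
```

```text
0 0 [235. 239. 331. 239.]
0 11 [234. 221. 332. 221.]
10 0 [232. 246. 334. 246.]
10 11 [231. 227. 335. 227.]
20 0 [229. 253. 337. 253.]
20 11 [229. 233. 338. 233.]
30 0 [226. 261. 340. 261.]
30 11 [225. 240. 341. 240.]
40 0 [223. 270. 344. 270.]
40 11 [222. 248. 345. 248.]
50 0 [219. 281. 348. 281.]
50 11 [218. 257. 350. 257.]
60 0 [214. 293. 354. 293.]
60 11 [213. 267. 355. 268.]
[[ 9.62358215e-04  9.63392409e-01  2.68093527e-01  6.71363277e+01]
 [ 9.99999458e-01 -1.03388366e-03  1.25620241e-04 -1.54569726e+00]
 [ 3.98199102e-04  2.68093261e-01 -9.63392882e-01 -1.76764044e+02]
 [ 0.00000000e+00  0.00000000e+00  0.00000000e+00  1.00000000e+00]]
```

Run:
```python
from h import *
snap('scene','s4');snap('top','t4')
k=load('s4'); cv2.imwrite('pics/s4c.png',cv2.resize(k['pix'][80:180,130:250,::-1],None,fx=6,fy=6,interpolation=cv2.INTER_CUBIC))
s=ctrl.state(); M=R(s['eef_rot']); P=np.array(s['position'])
for z in (0,20,40):
  for y in (-28,28): u,v=proj(k,P+M@[0,y,-z]); print(z,y,np.round([(u-130)*6,(v-80)*6]))
```

```text
0 -28 [367. 375.]
0 28 [254. 371.]
20 -28 [360. 345.]
20 28 [245. 341.]
40 -28 [352. 314.]
40 28 [235. 311.]
```

View pics/s4c.png

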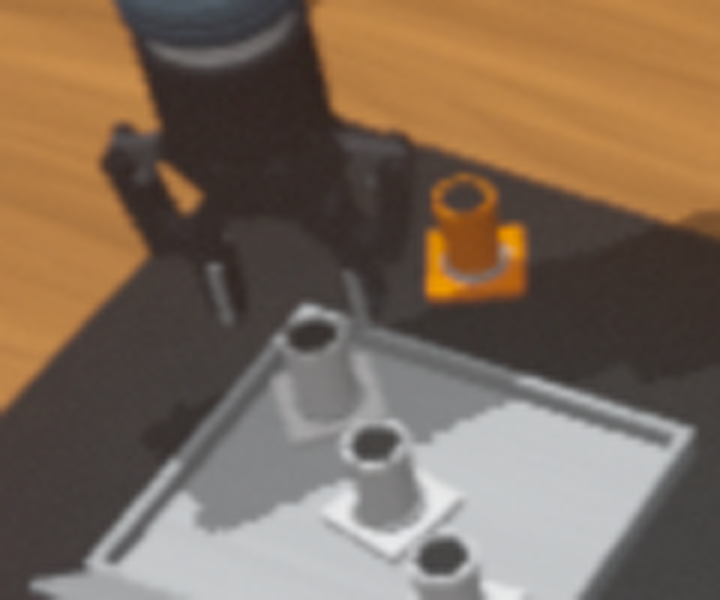

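jog_arm([
  {"dx":-0.2,"dy":-0.15,"dz":0.7,"yaw":0},
  {"dx":0,"dy":0,"dz":0.7,"yaw":0},
  {"dx":0,"dy":0,"dz":0.6,"yaw":0},
  {"dx":0,"dy":0,"dz":0,"yaw":0},
])

```text
time: 3.95
position: [431.6, -371.7, 7.3]
eef_rot: [-0.001, 0.981, 0.192, -0.001]
wrist_force: [-0.5, -0.2, 0.1]
grip_width: 55.2
```

Run:
```python
from h import *
st(); snap('scene','s5');snap('wrist','w5')
k=load('s5'); a=cv2.resize(k['pix'][80:180,130:250,::-1],None,fx=4,fy=4,interpolation=cv2.INTER_CUBIC)
k=load('w5'); b=cv2.resize(k['pix'][150:350,140:300,::-1],(320,400)); cv2.imwrite('pics/s5c.png',np.hstack([a,b]))
```

```text
t 3.95 p [ 431.6 -371.7    7.3] x [ 0.926  0.377 -0.001] y [ 0.377 -0.926 -0.002] z [-0.002  0.001 -1.   ] F [-0.5 -0.2  0.1] T [ 0.02 -0.    0.03] g 55.2 q [ 0.7   0.67 -0.09  1.86  0.1   0.62 -0.63]
```

View pics/s5c.png

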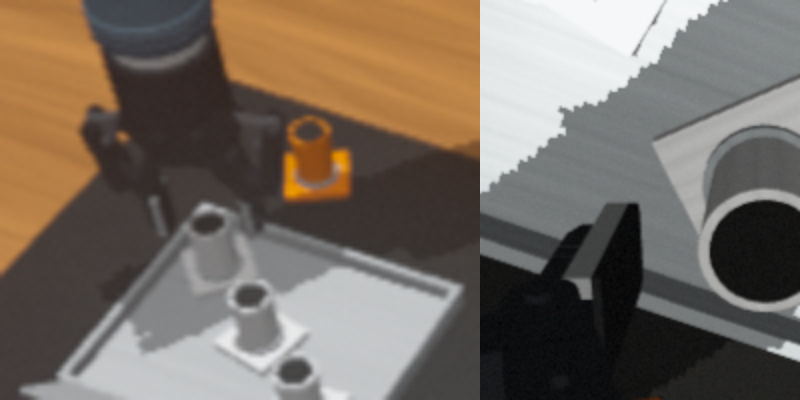

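jog_arm([
  {"dx":0,"dy":0,"dz":0.5,"yaw":0},
  {"dx":0,"dy":0,"dz":0.4,"yaw":0},
  {"dx":0,"dy":0,"dz":0,"yaw":0},
])

```text
time: 4.35
position: [432.0, -372.0, -1.0]
eef_rot: [-0.0, 0.981, 0.192, -0.0]
wrist_force: [-0.6, 0.0, -0.8]
grip_width: 55.2
```

jog_arm([
  {"dx":0,"dy":0,"dz":0,"yaw":0},
  {"dx":0,"dy":0,"dz":0,"yaw":0},
  {"dx":0,"dy":0,"dz":0,"yaw":0},
  {"dx":0,"dy":0,"dz":0,"yaw":0},
  {"dx":0,"dy":0,"dz":0,"yaw":0},
  {"dx":0,"dy":0,"dz":0,"yaw":0},
], grip=0, grip_force=40)

```text
time: 4.95
position: [432.6, -372.5, -0.1]
eef_rot: [0.0, 0.981, 0.192, 0.0]
wrist_force: [0.9, 1.2, 5.6]
grip_width: 28.7
```

Run:
```python
from h import *
st(); snap('scene','s6');snap('wrist','w6')
k=load('s6'); a=cv2.resize(k['pix'][80:180,130:250,::-1],None,fx=4,fy=4,interpolation=cv2.INTER_CUBIC)
k=load('w6'); b=cv2.resize(k['pix'][150:350,140:300,::-1],(320,400)); cv2.imwrite('pics/s6c.png',np.hstack([a,b]))
```

```text
t 4.95 p [ 4.326e+02 -3.725e+02 -1.000e-01] x [0.926 0.377 0.   ] y [ 0.377 -0.926  0.   ] z [ 0. -0. -1.] F [0.9 1.2 5.6] T [0.18 0.11 0.01] g 28.7 q [ 0.7   0.69 -0.09  1.86  0.1   0.6  -0.64]
```

View pics/s6c.png

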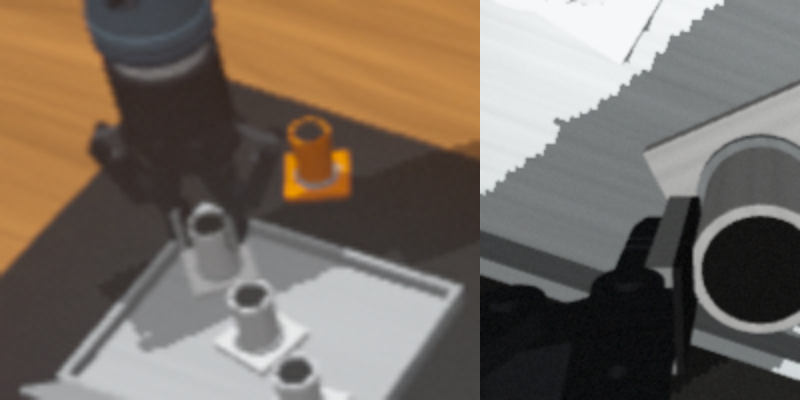

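jog_arm([
  {"dx":0,"dy":0,"dz":-2,"yaw":0},
  {"dx":0,"dy":0,"dz":-4,"yaw":0},
  {"dx":0,"dy":0,"dz":-4,"yaw":0},
  {"dx":0,"dy":0,"dz":-3,"yaw":0},
  {"dx":0,"dy":0,"dz":0,"yaw":0},
])

```text
time: 5.55
position: [434.8, -374.3, 133.5]
eef_rot: [0.003, 0.981, 0.192, 0.002]
wrist_force: [0.1, -0.9, -0.9]
grip_width: 28.6
```

Run:
```python
from h import *
st(); snap('scene','s7');snap('wrist','w7')
k=load('s7'); a=cv2.resize(k['pix'][40:180,130:250,::-1],None,fx=3,fy=3,interpolation=cv2.INTER_CUBIC)
k=load('w7'); b=cv2.resize(k['pix'][:,:,::-1],(560,420))[:, 100:500]; cv2.imwrite('pics/s7c.png',np.hstack([a,b]))
```

```text
t 5.55 p [ 434.8 -374.3  133.5] x [0.926 0.377 0.004] y [ 0.377 -0.926  0.007] z [ 0.006 -0.005 -1.   ] F [ 0.1 -0.9 -0.9] T [-0.01 -0.08  0.01] g 28.6 q [ 0.71  0.48 -0.11  1.8   0.07  0.85 -0.61]
```

View pics/s7c.png

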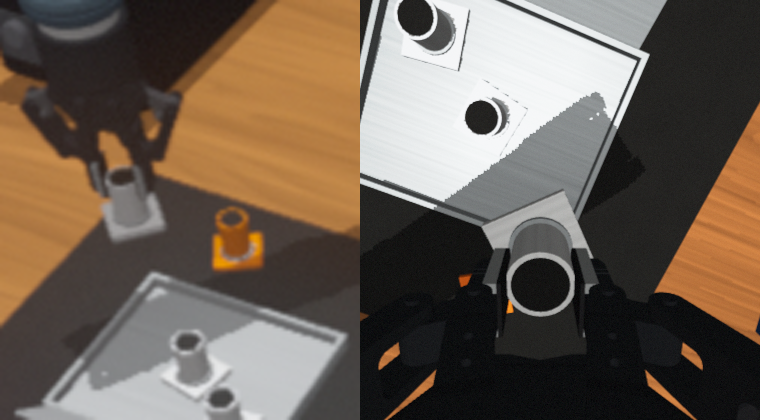

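jog_arm([
  {"dx":2.3,"dy":-4.1,"dz":0,"yaw":0},
  {"dx":2.3,"dy":-4.1,"dz":0,"yaw":0},
  {"dx":2.3,"dy":-4.1,"dz":0,"yaw":0},
  {"dx":2.3,"dy":-4.1,"dz":0,"yaw":0},
  {"dx":2.3,"dy":-4.1,"dz":0,"yaw":0},
  {"dx":2.3,"dy":-4.1,"dz":0,"yaw":0},
  {"dx":2.3,"dy":-4.1,"dz":0,"yaw":0},
  {"dx":2.3,"dy":-4.1,"dz":0,"yaw":0},
  {"dx":0.9,"dy":-4.5,"dz":0,"yaw":0},
  {"dx":0.9,"dy":-4.5,"dz":0,"yaw":0},
])

```text
time: 6.65
position: [460.0, 92.5, 127.7]
eef_rot: [-0.0, 0.981, 0.192, -0.002]
wrist_force: [0.7, 0.2, -1.1]
grip_width: 28.3
```

jog_arm([
  {"dx":0.9,"dy":-4.5,"dz":0,"yaw":0},
  {"dx":0.9,"dy":-4.5,"dz":0,"yaw":0},
  {"dx":0.9,"dy":-4.5,"dz":0,"yaw":0},
  {"dx":0.9,"dy":-4.5,"dz":0,"yaw":0},
  {"dx":0,"dy":0,"dz":0,"yaw":0},
])

```text
time: 7.15
position: [423.4, 278.5, 128.2]
eef_rot: [-0.002, 0.98, 0.197, -0.001]
wrist_force: [-0.6, -0.4, -1.4]
grip_width: 28.2
```

Run:
```python
from h import *
st(); snap('wrist','w8');snap('scene','s8')
```

```text
t 7.15 p [423.4 278.5 128.2] x [ 0.922  0.387 -0.001] y [ 0.387 -0.922 -0.005] z [-0.003  0.004 -1.   ] F [-0.6 -0.4 -1.4] T [-0.06  0.01 -0.04] g 28.2 q [-0.4   0.41 -0.32  1.96  0.17  0.8  -2.  ]
```

View pics/w8.png

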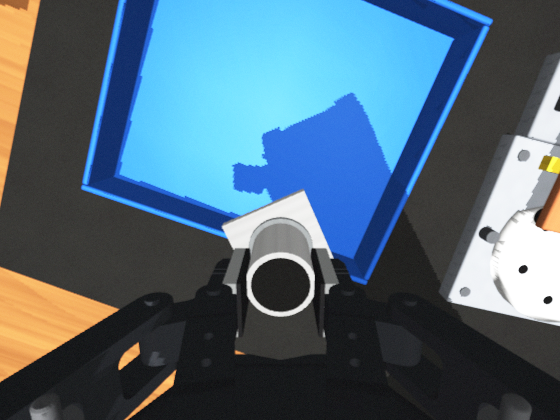

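View pics/s8.png

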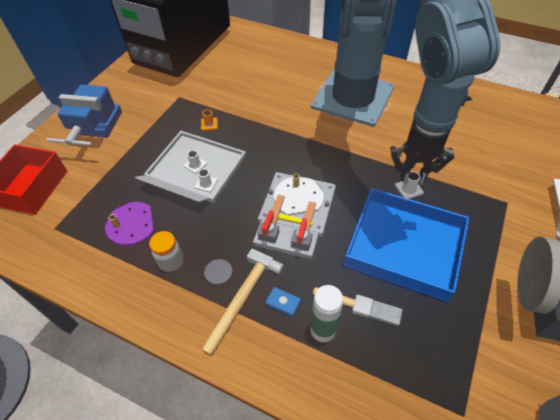

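Run:
```python
from h import *
k=load('w8')
for u,v in [(365,282),(83,187),(490,18)]: print(np.round(onz(k,u,v,50)))
for u,v in [(120,177),(358,248)]: print('floor',np.round(onz(k,u,v,5)))
t=load('scene0')
for u,v in [(371,190),(468,228),(452,293),(347,248)]: print('sc',np.round(onz(t,u,v,50)))
```

```text
[387. 186.  50.]
[375. 431.  50.]
[603. 198.  50.]
floor [378. 423.   5.]
floor [401. 188.   5.]
sc [392. 189.  50.]
sc [407. 440.  50.]
sc [595. 442.  50.]
sc [584. 193.  50.]
```

jog_arm([
  {"dx":1.3,"dy":0.5,"dz":0,"yaw":0},
  {"dx":0,"dy":0,"dz":4,"yaw":0},
  {"dx":0,"dy":0,"dz":4,"yaw":0},
  {"dx":0,"dy":0,"dz":3,"yaw":0},
  {"dx":0,"dy":0,"dz":1.2,"yaw":0},
  {"dx":0,"dy":0,"dz":0,"yaw":0},
  {"dx":0,"dy":0,"dz":0,"yaw":0},
])

```text
time: 7.95
position: [442.5, 271.3, 8.4]
eef_rot: [-0.0, 0.981, 0.192, 0.001]
wrist_force: [-0.7, 0.6, -1.9]
grip_width: 28.3
```

Run:
```python
from h import *
st(); snap('wrist','w9')
```

```text
t 7.95 p [442.5 271.3   8.4] x [0.927 0.376 0.001] y [ 0.376 -0.927 -0.   ] z [ 0.001  0.001 -1.   ] F [-0.7  0.6 -1.9] T [ 0.03  0.03 -0.02] g 28.3 q [-0.44  0.62 -0.25  1.98  0.27  0.56 -2.06]
```

View pics/w9.png

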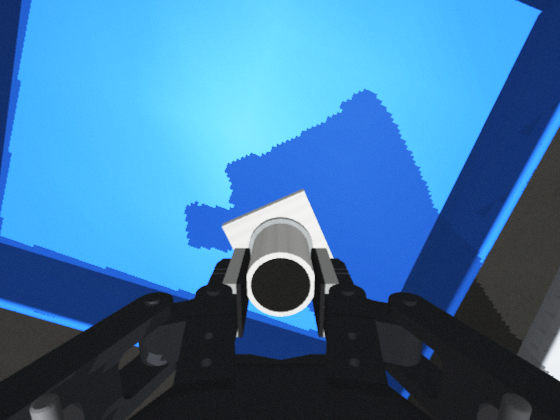

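Lower the last 8 mm and release.

jog_arm([
  {"dx":0,"dy":0,"dz":0.4,"yaw":0},
  {"dx":0,"dy":0,"dz":0.35,"yaw":0},
  {"dx":0,"dy":0,"dz":0,"yaw":0},
  {"dx":0,"dy":0,"dz":0,"yaw":0},
])

```text
time: 8.4
position: [441.2, 271.6, 0.2]
eef_rot: [-0.0, 0.981, 0.192, 0.0]
wrist_force: [-0.9, 0.2, -1.5]
grip_width: 28.4
```

jog_arm([
  {"dx":0,"dy":0,"dz":0,"yaw":0},
  {"dx":0,"dy":0,"dz":0,"yaw":0},
  {"dx":0,"dy":0,"dz":0,"yaw":0},
  {"dx":0,"dy":0,"dz":0,"yaw":0},
  {"dx":0,"dy":0,"dz":-2,"yaw":0},
  {"dx":0,"dy":0,"dz":-4,"yaw":0},
  {"dx":0,"dy":0,"dz":-4,"yaw":0},
  {"dx":0,"dy":0,"dz":-4,"yaw":0},
], grip=60)

```text
time: 9.2
position: [440.8, 271.3, 141.6]
eef_rot: [0.0, 0.981, 0.192, -0.0]
wrist_force: [0.3, 0.6, -0.7]
grip_width: 51.1
```

Run:
```python
from h import *
st(); snap('wrist','w10')
```

```text
t 9.2 p [440.8 271.3 141.6] x [ 0.926  0.377 -0.   ] y [ 0.377 -0.926 -0.   ] z [-0. -0. -1.] F [ 0.3  0.6 -0.7] T [ 0.   -0.11  0.01] g 51.1 q [-0.38  0.41 -0.32  1.92  0.17  0.84 -1.97]
```

View pics/w10.png

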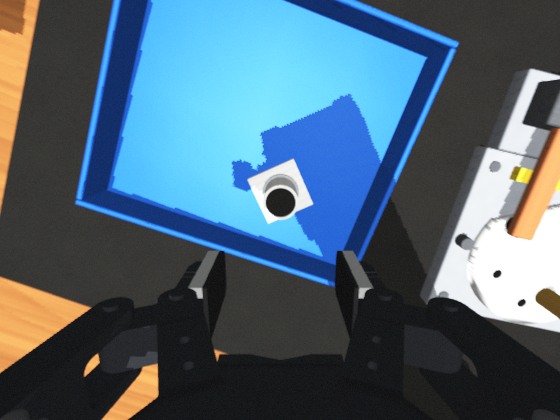

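jog_arm([
  {"dx":-1.1,"dy":4.4,"dz":0,"yaw":0},
  {"dx":-1.1,"dy":4.4,"dz":0,"yaw":0},
  {"dx":-1.1,"dy":4.4,"dz":0,"yaw":0},
  {"dx":-1.1,"dy":4.4,"dz":0,"yaw":0},
  {"dx":-1.1,"dy":4.4,"dz":0,"yaw":0},
  {"dx":-1.1,"dy":4.4,"dz":0,"yaw":0},
  {"dx":-1.6,"dy":4.1,"dz":0,"yaw":0},
  {"dx":-1.6,"dy":4.1,"dz":0,"yaw":0},
  {"dx":-1.6,"dy":4.1,"dz":0,"yaw":0},
  {"dx":-1.6,"dy":4.1,"dz":0,"yaw":0},
])

```text
time: 10.25
position: [482.0, -175.7, 140.1]
eef_rot: [0.0, 0.981, 0.192, 0.0]
wrist_force: [0.3, -0.5, 0.3]
grip_width: 51.2
```

jog_arm([
  {"dx":-1.6,"dy":4,"dz":0,"yaw":0},
  {"dx":-1.6,"dy":4,"dz":0,"yaw":0},
  {"dx":-1.6,"dy":3.8,"dz":0,"yaw":0},
  {"dx":0,"dy":0,"dz":3,"yaw":0},
  {"dx":0,"dy":0,"dz":3,"yaw":0},
  {"dx":0,"dy":0,"dz":0,"yaw":0},
])

```text
time: 10.85
position: [479.2, -299.8, 76.4]
eef_rot: [-0.002, 0.981, 0.192, -0.003]
wrist_force: [0.4, 0.7, 0.4]
grip_width: 51.1
```

Run:
```python
from h import *
s=st(); k=snap('wrist','w11')
hz=k['pix'].max(2); m=(hz<45).astype(np.uint8)
N,l,S,c=cv2.connectedComponentsWithStats(m)
M=R(s['eef_rot'])
for i in range(1,N):
    if 100<S[i,4]<5000 and .7<S[i,2]/S[i,3]<1.4:
        p=onz(k,*c[i],53); print(S[i],np.round(c[i]),np.round(p,1),'tool delta mm',np.round(M.T@(p-s['position']),1))
```

```text
t 10.85 p [ 479.2 -299.8   76.4] x [ 0.926  0.377 -0.005] y [ 0.377 -0.926 -0.006] z [-0.007  0.004 -1.   ] F [0.4 0.7 0.4] T [0.01 0.05 0.  ] g 51.1 q [ 0.57  0.56 -0.12  1.84  0.09  0.75 -0.78]
[ 199   99   41   41 1316] [219. 119.] [ 526.6 -239.7   53. ] tool delta mm [ 66.7 -37.6  23.3]
[ 272  211   38   36 1028] [291. 228.] [ 479.6 -305.    53. ] tool delta mm [-1.4  5.2 23.4]
```

View pics/w11.png

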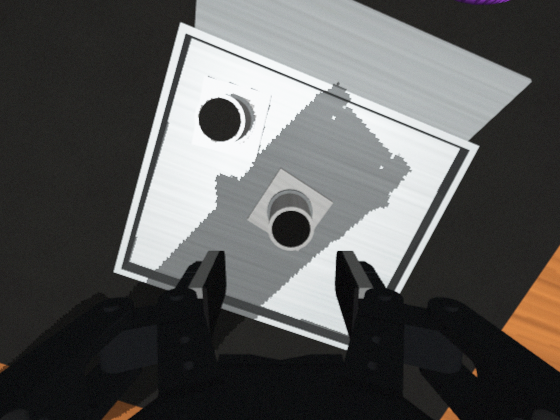

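jog_arm([
  {"dx":0,"dy":0.4,"dz":1,"yaw":0},
  {"dx":0,"dy":0,"dz":3,"yaw":0},
  {"dx":0,"dy":0,"dz":3,"yaw":0},
  {"dx":0,"dy":0,"dz":0.9,"yaw":0},
  {"dx":0,"dy":0,"dz":0,"yaw":0},
])

```text
time: 11.4
position: [483.7, -304.8, 0.8]
eef_rot: [-0.0, 0.981, 0.192, -0.0]
wrist_force: [-0.8, -0.1, -0.2]
grip_width: 51.5
```

jog_arm([
  {"dx":0,"dy":0,"dz":0,"yaw":0},
  {"dx":0,"dy":0,"dz":0,"yaw":0},
  {"dx":0,"dy":0,"dz":0,"yaw":0},
  {"dx":0,"dy":0,"dz":0,"yaw":0},
  {"dx":0,"dy":0,"dz":0,"yaw":0},
], grip=0)

```text
time: 11.9
position: [485.3, -305.8, 3.0]
eef_rot: [0.001, 0.981, 0.192, 0.001]
wrist_force: [-0.9, 0.2, 6.8]
grip_width: 28.3
```

jog_arm([
  {"dx":0,"dy":0,"dz":-2,"yaw":0},
  {"dx":0,"dy":0,"dz":-4,"yaw":0},
  {"dx":0,"dy":0,"dz":-4,"yaw":0},
  {"dx":0,"dy":0,"dz":-3,"yaw":0},
  {"dx":0,"dy":0,"dz":0,"yaw":0},
  {"dx":1.8,"dy":-4.3,"dz":0,"yaw":0},
  {"dx":1.8,"dy":-4.3,"dz":0,"yaw":0},
  {"dx":1.8,"dy":-4.3,"dz":0,"yaw":0},
  {"dx":1.8,"dy":-4.3,"dz":0,"yaw":0},
  {"dx":1.8,"dy":-4.3,"dz":0,"yaw":0},
])

```text
time: 12.9
position: [485.4, -70.2, 130.9]
eef_rot: [0.0, 0.981, 0.192, -0.0]
wrist_force: [1.4, 1.0, -1.0]
grip_width: 28.2
```

jog_arm([
  {"dx":1.8,"dy":-4.3,"dz":0,"yaw":0},
  {"dx":1.8,"dy":-4.3,"dz":0,"yaw":0},
  {"dx":1.8,"dy":-4.3,"dz":0,"yaw":0},
  {"dx":1.8,"dy":-4.3,"dz":0,"yaw":0},
  {"dx":1.8,"dy":-4.3,"dz":0,"yaw":0},
  {"dx":1.8,"dy":-4.3,"dz":0,"yaw":0},
  {"dx":1.8,"dy":-4.3,"dz":0,"yaw":0},
  {"dx":1.7,"dy":-4.2,"dz":0,"yaw":0},
  {"dx":1.7,"dy":-4.2,"dz":0,"yaw":0},
  {"dx":0,"dy":0,"dz":0,"yaw":0},
])

```text
time: 13.9
position: [486.0, 353.5, 131.1]
eef_rot: [-0.003, 0.98, 0.197, 0.0]
wrist_force: [0.3, -0.5, -2.2]
grip_width: 28.2
```

Run:
```python
from h import *
st(); snap('wrist','w12')
```

```text
t 13.9 p [486.  353.5 131.1] x [0.923 0.386 0.001] y [ 0.386 -0.923 -0.006] z [-0.001  0.006 -1.   ] F [ 0.3 -0.5 -2.2] T [-0.02  0.03  0.02] g 28.2 q [-0.49  0.55 -0.29  1.72  0.18  0.9  -2.03]
```

View pics/w12.png

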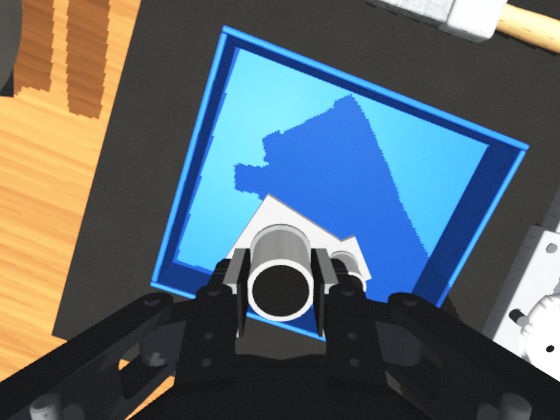

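jog_arm([
  {"dx":0.3,"dy":0,"dz":4,"yaw":0},
  {"dx":0,"dy":0,"dz":4,"yaw":0},
  {"dx":0,"dy":0,"dz":3,"yaw":0},
  {"dx":0,"dy":0,"dz":1,"yaw":0},
  {"dx":0,"dy":0,"dz":0,"yaw":0},
  {"dx":0,"dy":0,"dz":0,"yaw":0},
])

```text
time: 14.55
position: [492.8, 346.3, 12.4]
eef_rot: [-0.0, 0.981, 0.192, 0.001]
wrist_force: [-0.3, 0.3, -0.9]
grip_width: 28.1
```

jog_arm([
  {"dx":0,"dy":0,"dz":0.4,"yaw":0},
  {"dx":0,"dy":0,"dz":0.4,"yaw":0},
  {"dx":0,"dy":0,"dz":0,"yaw":0},
  {"dx":0,"dy":0,"dz":0,"yaw":0},
])

```text
time: 14.95
position: [491.8, 346.1, 3.3]
eef_rot: [-0.0, 0.981, 0.192, 0.0]
wrist_force: [0.1, 0.1, -1.1]
grip_width: 28.0
```

jog_arm([
  {"dx":0,"dy":0,"dz":0,"yaw":0},
  {"dx":0,"dy":0,"dz":0,"yaw":0},
  {"dx":0,"dy":0,"dz":0,"yaw":0},
  {"dx":0,"dy":0,"dz":0,"yaw":0},
  {"dx":0,"dy":0,"dz":-2,"yaw":0},
  {"dx":0,"dy":0,"dz":-4,"yaw":0},
  {"dx":0,"dy":0,"dz":-4,"yaw":0},
  {"dx":0,"dy":0,"dz":-4,"yaw":0},
], grip=60)

```text
time: 15.75
position: [491.5, 345.9, 144.5]
eef_rot: [0.0, 0.981, 0.192, -0.0]
wrist_force: [0.5, 0.4, 0.8]
grip_width: 51.4
```

Run:
```python
from h import *
st(); snap('wrist','w13')
```

```text
t 15.75 p [491.5 345.9 144.5] x [ 0.926  0.377 -0.   ] y [ 0.377 -0.926 -0.   ] z [-0. -0. -1.] F [0.5 0.4 0.8] T [ 0.09 -0.03  0.  ] g 51.4 q [-0.48  0.53 -0.29  1.71  0.18  0.93 -2.02]
```

View pics/w13.png

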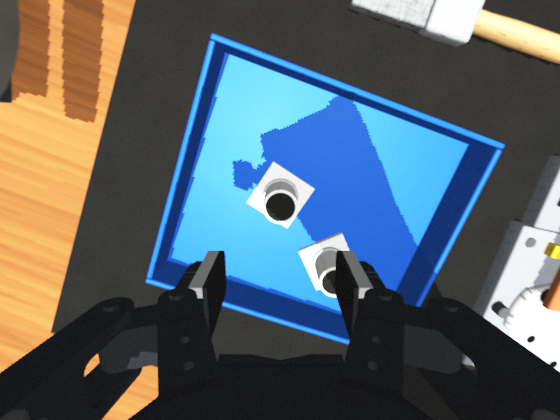

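jog_arm([
  {"dx":-1.45,"dy":4.3,"dz":0,"yaw":0},
  {"dx":-1.45,"dy":4.3,"dz":0,"yaw":0},
  {"dx":-1.45,"dy":4.3,"dz":0,"yaw":0},
  {"dx":-1.45,"dy":4.3,"dz":0,"yaw":0},
  {"dx":-1.45,"dy":4.3,"dz":0,"yaw":0},
  {"dx":-1.45,"dy":4.3,"dz":0,"yaw":0},
  {"dx":-1.45,"dy":4.3,"dz":0,"yaw":0},
  {"dx":-1.45,"dy":4.3,"dz":0,"yaw":0},
  {"dx":-1.45,"dy":4.3,"dz":0,"yaw":0},
  {"dx":-1.45,"dy":4.2,"dz":0,"yaw":0},
])

```text
time: 16.8
position: [519.2, -107.9, 143.1]
eef_rot: [0.0, 0.981, 0.192, 0.0]
wrist_force: [0.3, 0.4, 0.2]
grip_width: 51.3
```

jog_arm([
  {"dx":-1.45,"dy":4.2,"dz":0,"yaw":0},
  {"dx":-1.45,"dy":4.2,"dz":0,"yaw":0},
  {"dx":-1.45,"dy":4.2,"dz":0,"yaw":0},
  {"dx":0,"dy":0,"dz":3,"yaw":0},
  {"dx":0,"dy":0,"dz":3,"yaw":0},
  {"dx":0,"dy":0,"dz":0,"yaw":0},
  {"dx":0,"dy":0,"dz":0,"yaw":0},
])

```text
time: 17.5
position: [526.5, -238.6, 83.2]
eef_rot: [-0.0, 0.981, 0.192, -0.0]
wrist_force: [0.7, -0.6, 0.6]
grip_width: 51.1
```

Run:
```python
from h import *
s=st(); k=snap('wrist','w14')
hz=k['pix'].max(2); m=(hz<45).astype(np.uint8)
N,l,S,c=cv2.connectedComponentsWithStats(m)
M=R(s['eef_rot'])
for i in range(1,N):
    if 100<S[i,4]<5000 and .7<S[i,2]/S[i,3]<1.4:
        p=onz(k,*c[i],53); print(S[i],np.round(c[i]),np.round(p,1),'tool delta mm',np.round(M.T@(p-s['position']),1))
```

```text
t 17.5 p [ 526.5 -238.6   83.2] x [ 0.926  0.378 -0.   ] y [ 0.378 -0.926 -0.001] z [-0.001  0.    -1.   ] F [ 0.7 -0.6  0.6] T [-0.01 -0.05  0.04] g 51.1 q [ 0.45  0.57 -0.14  1.81  0.11  0.77 -0.93]
[263  48  41  32 221] [280.  67.] [ 615.1 -200.5   53. ] tool delta mm [96.5 -1.8 30.2]
[485  54  12  12 109] [491.  59.] [ 665.1 -312.8   53. ] tool delta mm [100.4 121.1  30.1]
[379  57  25  32 173] [392.  73.] [ 636.9 -262.7   53. ] tool delta mm [93.2 64.1 30.1]
[337  62  36  45 409] [355.  88.] [ 620.9 -246.3   53. ] tool delta mm [84.5 42.8 30.2]
[543  66  12  13 109] [549.  72.] [ 672.3 -348.    53. ] tool delta mm [ 93.7 156.4  30.1]
[253  75  21  21 127] [264.  85.] [ 602.3 -195.7   53. ] tool delta mm [ 86.5 -11.1  30.2]
[154 139  59  45 507] [186. 165.] [ 538.9 -167.3   53. ] tool delta mm [ 38.4 -61.3  30.3]
[ 26 158  18  16 155] [ 36. 165.] [503.1 -79.1  53. ] tool delta mm [  38.6 -156.5   30.3]
[527 164  33  24 154] [544. 176.] [ 619.2 -381.3   53. ] tool delta mm [ 32.  167.1  30.1]
[267 207  36  34 956] [284. 223.] [ 526.6 -239.8   53. ] tool delta mm [-0.3  1.2 30.2]
[ 87 212  25  30 181] [ 98. 226.] [ 478. -125.   53.] tool delta mm [  -2.  -123.5   30.3]
```

View pics/w14.png

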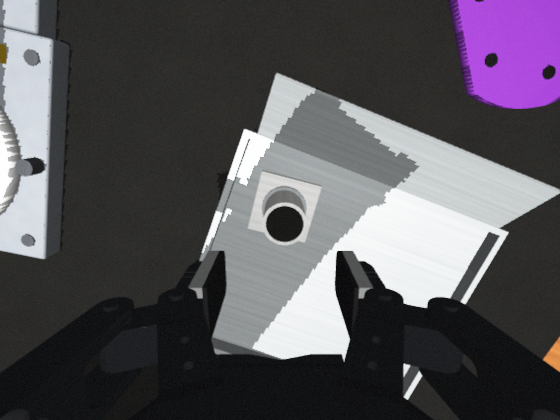

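jog_arm([
  {"dx":0,"dy":0.1,"dz":1,"yaw":0},
  {"dx":0,"dy":0,"dz":3,"yaw":0},
  {"dx":0,"dy":0,"dz":3,"yaw":0},
  {"dx":0,"dy":0,"dz":1.2,"yaw":0},
  {"dx":0,"dy":0,"dz":0,"yaw":0},
  {"dx":0,"dy":0,"dz":0,"yaw":0},
])

```text
time: 18.15
position: [527.9, -240.2, 2.1]
eef_rot: [0.0, 0.981, 0.192, 0.001]
wrist_force: [-0.1, 0.2, 0.4]
grip_width: 51.3
```

jog_arm([
  {"dx":0,"dy":0,"dz":0,"yaw":0},
  {"dx":0,"dy":0,"dz":0,"yaw":0},
  {"dx":0,"dy":0,"dz":0,"yaw":0},
  {"dx":0,"dy":0,"dz":0,"yaw":0},
  {"dx":0,"dy":0,"dz":0,"yaw":0},
], grip=0)

```text
time: 18.65
position: [528.2, -240.6, 2.7]
eef_rot: [0.001, 0.981, 0.192, 0.001]
wrist_force: [-0.8, 0.1, 6.5]
grip_width: 28.2
```

jog_arm([
  {"dx":0,"dy":0,"dz":-2,"yaw":0},
  {"dx":0,"dy":0,"dz":-4,"yaw":0},
  {"dx":0,"dy":0,"dz":-4,"yaw":0},
  {"dx":0,"dy":0,"dz":-3,"yaw":0},
  {"dx":0,"dy":0,"dz":0,"yaw":0},
])

```text
time: 19.15
position: [530.2, -241.3, 136.2]
eef_rot: [0.002, 0.981, 0.192, 0.004]
wrist_force: [0.1, 0.2, -1.1]
grip_width: 28.2
```

jog_arm([
  {"dx":1.9,"dy":-4.2,"dz":0,"yaw":0},
  {"dx":1.9,"dy":-4.2,"dz":0,"yaw":0},
  {"dx":1.9,"dy":-4.2,"dz":0,"yaw":0},
  {"dx":1.9,"dy":-4.2,"dz":0,"yaw":0},
  {"dx":1.9,"dy":-4.2,"dz":0,"yaw":0},
  {"dx":1.9,"dy":-4.2,"dz":0,"yaw":0},
  {"dx":1.9,"dy":-4.2,"dz":0,"yaw":0},
  {"dx":1.9,"dy":-4.2,"dz":0,"yaw":0},
  {"dx":1.9,"dy":-4.2,"dz":0,"yaw":0},
  {"dx":1.9,"dy":-4.2,"dz":0,"yaw":0},
])

```text
time: 20.15
position: [543.8, 222.2, 130.5]
eef_rot: [0.0, 0.981, 0.192, -0.0]
wrist_force: [2.0, 0.0, -0.5]
grip_width: 28.0
```

jog_arm([
  {"dx":1.7,"dy":-4,"dz":0,"yaw":0},
  {"dx":0,"dy":0,"dz":0,"yaw":0},
  {"dx":0,"dy":0,"dz":0,"yaw":0},
])

```text
time: 20.45
position: [544.0, 265.2, 130.3]
eef_rot: [0.0, 0.981, 0.194, -0.001]
wrist_force: [0.1, -0.6, -0.5]
grip_width: 27.9
```

Run:
```python
from h import *
st(); snap('wrist','w15')
```

```text
t 20.45 p [544.  265.2 130.3] x [ 0.925  0.38  -0.001] y [ 0.38  -0.925 -0.   ] z [-0.001 -0.    -1.   ] F [ 0.1 -0.6 -0.5] T [-0.06 -0.03 -0.07] g 27.9 q [-0.35  0.55 -0.24  1.71  0.16  0.91 -1.84]
```

View pics/w15.png

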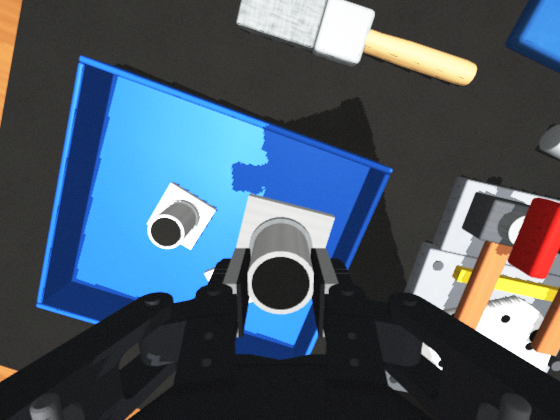

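jog_arm([
  {"dx":0,"dy":0,"dz":4,"yaw":0},
  {"dx":0,"dy":0,"dz":4,"yaw":0},
  {"dx":0,"dy":0,"dz":3,"yaw":0},
  {"dx":0,"dy":0,"dz":1,"yaw":0},
  {"dx":0,"dy":0,"dz":0,"yaw":0},
  {"dx":0,"dy":0,"dz":0.3,"yaw":0},
  {"dx":0,"dy":0,"dz":0.3,"yaw":0},
  {"dx":0,"dy":0,"dz":0,"yaw":0},
  {"dx":0,"dy":0,"dz":0,"yaw":0},
])

```text
time: 21.4
position: [545.6, 264.4, 5.8]
eef_rot: [-0.0, 0.981, 0.192, 0.001]
wrist_force: [-0.4, -0.1, -0.9]
grip_width: 28.4
```

jog_arm([
  {"dx":0,"dy":0,"dz":0.2,"yaw":0},
  {"dx":0,"dy":0,"dz":0,"yaw":0},
  {"dx":0,"dy":0,"dz":0,"yaw":0},
])

```text
time: 21.7
position: [545.1, 264.2, 3.1]
eef_rot: [0.0, 0.981, 0.192, -0.0]
wrist_force: [0.1, 0.2, -0.2]
grip_width: 28.1
```

jog_arm([
  {"dx":0,"dy":0,"dz":0,"yaw":0},
  {"dx":0,"dy":0,"dz":0,"yaw":0},
  {"dx":0,"dy":0,"dz":0,"yaw":0},
  {"dx":0,"dy":0,"dz":0,"yaw":0},
  {"dx":0,"dy":0,"dz":-2,"yaw":0},
  {"dx":0,"dy":0,"dz":-4,"yaw":0},
  {"dx":0,"dy":0,"dz":-4,"yaw":0},
  {"dx":0,"dy":0,"dz":-4,"yaw":0},
  {"dx":0,"dy":0,"dz":-4,"yaw":0},
], grip=60)

```text
time: 22.6
position: [544.9, 264.0, 184.8]
eef_rot: [0.0, 0.981, 0.192, 0.0]
wrist_force: [0.3, -1.0, -1.2]
grip_width: 51.2
```

Run:
```python
from h import *
st(); snap('wrist','w16')
```

```text
t 22.6 p [544.9 264.  184.8] x [0.926 0.377 0.   ] y [ 0.377 -0.926  0.   ] z [ 0.  0. -1.] F [ 0.3 -1.  -1.2] T [ 0.03  0.03 -0.05] g 51.2 q [-0.34  0.49 -0.26  1.66  0.14  1.01 -1.82]
```

View pics/w16.png

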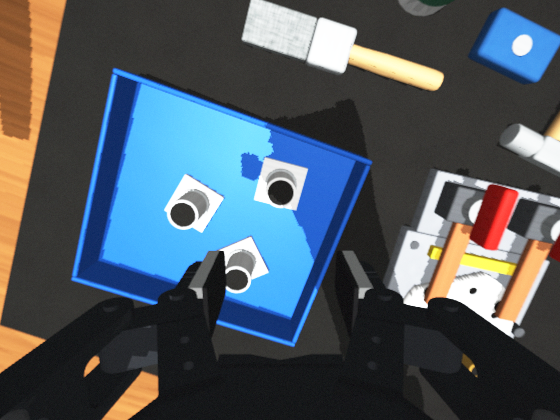

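jog_arm([
  {"dx":-2.1,"dy":4.3,"dz":-1.3,"yaw":0},
  {"dx":-2.1,"dy":4.3,"dz":-1.3,"yaw":0},
  {"dx":-2.1,"dy":4.3,"dz":-1.3,"yaw":0},
  {"dx":-2.1,"dy":4.3,"dz":-1.3,"yaw":0},
  {"dx":-2.1,"dy":4.3,"dz":-1.3,"yaw":0},
  {"dx":0,"dy":0,"dz":0,"yaw":7.5},
  {"dx":0,"dy":0,"dz":0,"yaw":7.5},
  {"dx":0,"dy":0,"dz":0,"yaw":0},
  {"dx":0,"dy":0,"dz":0,"yaw":0},
])

```text
time: 23.55
position: [528.9, 25.8, 247.9]
eef_rot: [0.0, 0.998, 0.065, -0.0]
wrist_force: [0.3, 0.3, -0.3]
grip_width: 51.4
```

Run:
```python
from h import *
st(); k=snap('wrist','j1')
cv2.imwrite('pics/j1c.png',cv2.resize(k['pix'][:300,120:520,::-1],None,fx=2,fy=2,interpolation=cv2.INTER_CUBIC))
```

```text
t 23.55 p [528.9  25.8 247.9] x [ 0.992  0.129 -0.   ] y [ 0.129 -0.992  0.   ] z [-0. -0. -1.] F [ 0.3  0.3 -0.3] T [-0.04 -0.01 -0.01] g 51.4 q [-0.    0.28 -0.16  1.79  0.05  1.07 -1.62]
```

View pics/j1c.png

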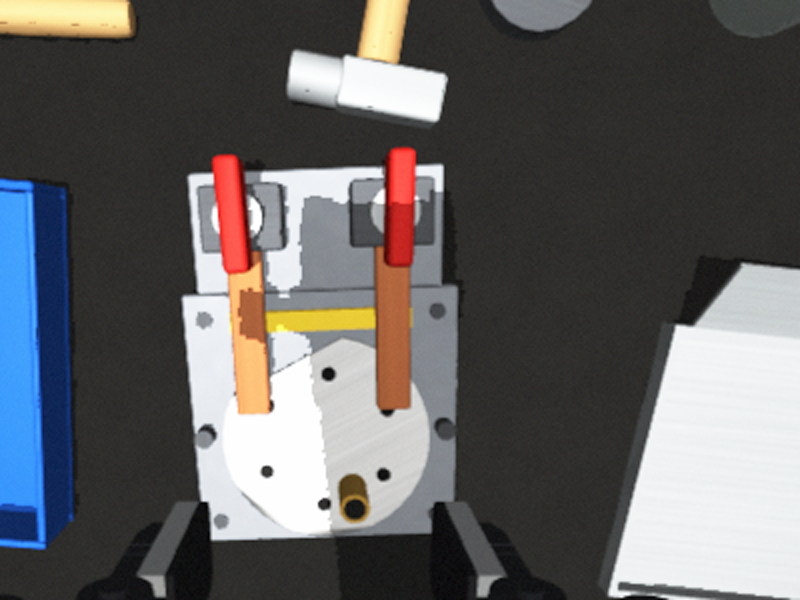

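Run:
```python
from h import *
k=load('j1')
f=lambda x,y,z:onz(k,120+x/2,y/2,z)
C=[f(*a,20) for a in[(204,541),(457,535),(457,287),(183,295)]]
for c in C: print('plate',np.round(c,1))
for c in [(232,213),(401,207)]: print('nut',np.round(f(*c,92),1))
pins=[f(205,435,20),f(444,428,20)]
print('stubtop',np.round(f(355,508,68),1))
for a,b in [((227,157),(238,271)),((402,150),(400,265))]:
    p,q=f(*a,92),f(*b,92); print('bar',np.round(p,1),np.round(q,1),np.linalg.norm(p-q),np.degrees(np.arctan2(p[1]-q[1],p[0]-q[0])))
b=[f(266,313,30),f(377,310,30)];print('bar top far edge',np.round(b,1));
b2=[f(266,333,30),f(377,328,30)];print('near',np.round(b2,1), np.degrees(np.arctan2(-(b2[1]-b2[0])[0]*-1,(b2[0]-b2[1])[1])))
for c in [(265,365),(345,339),(320,349),(290,358)]: print('flat',np.round(f(*c,32),1))
for a,b in((0,1),(3,2),(1,2),(0,3)): d=C[b]-C[a]; print(a,b,np.linalg.norm(d),np.degrees(np.arctan2(d[1],d[0])))
```

```text
plate [387.3  88.1  20. ]
plate [413.9 -81.4  20. ]
plate [576.4 -50.8  20. ]
plate [550.  114.4  20. ]
nut [600.3  79.7  92. ]
nut [613.7  -1.3  92. ]
stubtop [444.7  -4.6  68. ]
bar [625.4  84.5  92. ] [573.3  74.2  92. ] 53.09732831003077 11.169218400300037
bar [639.2   2.4  92. ] [586.6  -5.3  92. ] 53.18906800119006 8.304613466993523
bar top far edge [[546.9  62.3  30. ]
 [557.3  -3.5  30. ]]
near [[534.9  61.   30. ]
 [546.6  -5.2  30. ]] 10.028858187122353
flat [515.7  59.4  32. ]
flat [537.8  13.2  32. ]
flat [529.8  27.3  32. ]
flat [522.   44.7  32. ]
0 1 171.5845987813818 -81.071726477616
3 2 167.29066405178892 -80.90411245337978
1 2 165.33720462802125 10.666002385013583
0 3 164.77334243026755 9.178325898401198
```

jog_arm([
  {"dx":2,"dy":0.95,"dz":3.1,"yaw":-1},
  {"dx":2,"dy":0.95,"dz":3.1,"yaw":0},
  {"dx":2,"dy":0.95,"dz":3.1,"yaw":0},
  {"dx":2,"dy":0.95,"dz":3.1,"yaw":0},
  {"dx":0,"dy":0,"dz":0,"yaw":0},
  {"dx":0,"dy":0,"dz":0,"yaw":0},
  {"dx":0,"dy":0,"dz":0,"yaw":0},
], grip=50)

```text
time: 24.3
position: [613.7, -0.4, 125.4]
eef_rot: [-0.0, 0.997, 0.072, 0.001]
wrist_force: [0.2, 0.1, -0.7]
grip_width: 42.3
```

```bash
cat >> h.py <<'E'
def redbars(k,s,zt=92):
    hsv=cv2.cvtColor(k['pix'],cv2.COLOR_RGB2HSV)
    m=cv2.inRange(hsv,(0,170,60),(8,255,255))|cv2.inRange(hsv,(172,170,60),(180,255,255))
    N,l,S,c=cv2.connectedComponentsWithStats(m); M=R(s['eef_rot'])
    for i in range(1,N):
        if S[i,4]>150:
            pts=np.argwhere(l==i)[:,::-1].astype(np.float32); P=np.array([onz(k,u,v,zt)[:2] for u,v in pts]).astype(np.float32)
            r=cv2.minAreaRect(P); b=cv2.boxPoints(r); e=[b[1]-b[0],b[2]-b[1]]; e=max(e,key=np.linalg.norm)
            p=np.array([*r[0],s['position'][2]])
            print('px',np.round(c[i]),'rect c',np.round(r[0],1),'size',np.round(r[1],1),'ang',round(np.degrees(np.arctan2(e[1],e[0]))%180,1),'tool d',np.round(M.T@(p-s['position']),1)[:2])
E
python3 - <<'E'
from h import *
s=st(); k=snap('wrist','n1'); redbars(k,s)
E
```

```text
t 24.3 p [ 6.137e+02 -4.000e-01  1.254e+02] x [0.99  0.144 0.002] y [ 0.144 -0.99  -0.   ] z [ 0.002  0.    -1.   ] F [ 0.2  0.1 -0.7] T [0.01 0.02 0.02] g 42.3 q [ 0.02  0.56 -0.13  1.69  0.09  0.89 -1.57]
px [284. 217.] rect c [616.1  -1. ] size [58.3 13.2] ang 8.3 tool d [2.2 1. ]
px [166. 218.] rect c [603.  77.] size [57.6 20.6] ang 11.5 tool d [  0.5 -78.1]
```

View pics/n1.png

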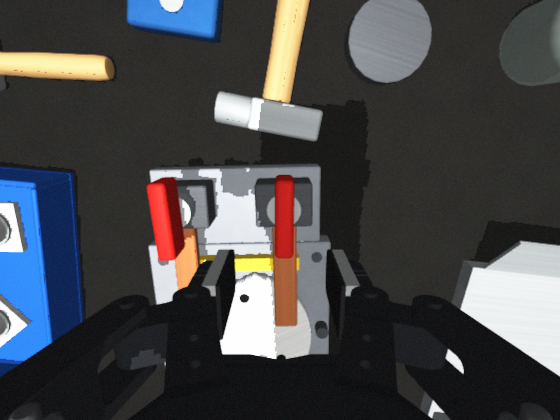

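jog_arm([
  {"dx":0.15,"dy":0.1,"dz":2.5,"yaw":0},
  {"dx":0,"dy":0,"dz":2.5,"yaw":0},
  {"dx":0,"dy":0,"dz":2,"yaw":0},
  {"dx":0,"dy":0,"dz":1.2,"yaw":0},
  {"dx":0,"dy":0,"dz":0,"yaw":0},
  {"dx":0,"dy":0,"dz":0,"yaw":0},
  {"dx":0,"dy":0,"dz":0,"yaw":0},
])

```text
time: 25.05
position: [616.2, -1.8, 43.6]
eef_rot: [0.0, 0.997, 0.071, 0.001]
wrist_force: [0.2, -0.1, 0.0]
grip_width: 43.2
```

Run:
```python
from h import *
s=st(); k=snap('wrist','n2'); redbars(k,s)
k=snap('scene','n2s'); cv2.imwrite('pics/n2s.png',cv2.resize(k['pix'][120:280,220:360,::-1],None,fx=4,fy=4,interpolation=cv2.INTER_CUBIC))
```

```text
t 25.05 p [616.2  -1.8  43.6] x [0.99  0.142 0.002] y [ 0.142 -0.99   0.   ] z [ 0.002  0.    -1.   ] F [ 0.2 -0.1  0. ] T [-0.01  0.02  0.01] g 43.2 q [ 0.02  0.67 -0.12  1.73  0.11  0.74 -1.59]
px [282. 271.] rect c [617.9  -0.8] size [61. 13.] ang 8.5 tool d [ 1.8 -0.8]
px [101. 260.] rect c [610.6  75.7] size [49.4 25. ] ang 11.3 tool d [  5.4 -77.5]
```

View pics/n2.png

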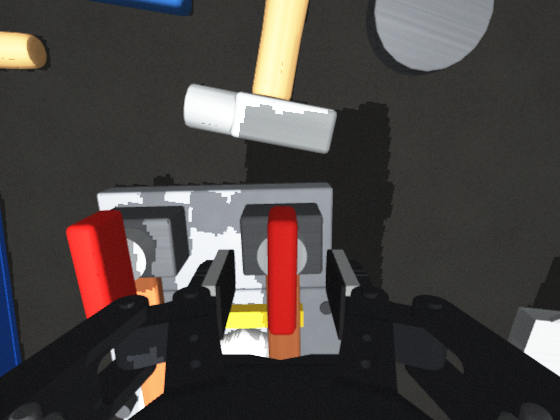

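View pics/n2s.png

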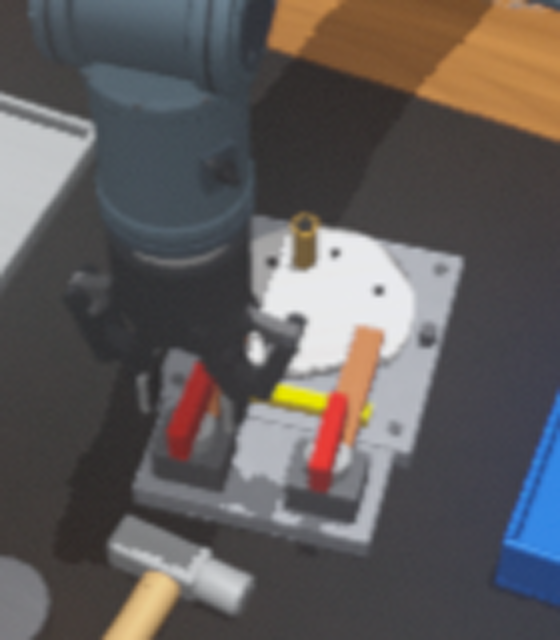

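jog_arm([
  {"dx":0,"dy":-0.05,"dz":0.7,"yaw":0},
  {"dx":0,"dy":0,"dz":0.7,"yaw":0},
  {"dx":0,"dy":0,"dz":0,"yaw":0},
  {"dx":0,"dy":0,"dz":0,"yaw":0},
])

```text
time: 25.55
position: [614.6, -1.5, 27.6]
eef_rot: [-0.0, 0.997, 0.071, -0.0]
wrist_force: [0.9, 0.0, -1.0]
grip_width: 42.4
```

jog_arm([
  {"dx":0,"dy":0,"dz":0,"yaw":0},
  {"dx":0,"dy":0,"dz":0,"yaw":0},
  {"dx":0,"dy":0,"dz":0,"yaw":0},
  {"dx":0,"dy":0,"dz":0,"yaw":0},
  {"dx":0,"dy":0,"dz":0,"yaw":0},
], grip=0, grip_force=40)

```text
time: 26.05
position: [615.7, -2.6, 29.7]
eef_rot: [0.001, 0.998, 0.071, 0.001]
wrist_force: [-3.4, -2.2, 11.0]
grip_width: 12.1
```

Run:
```python
from h import *
s=st(); k=snap('wrist','n3')
```

```text
t 26.05 p [615.7  -2.6  29.7] x [0.99  0.141 0.001] y [ 0.141 -0.99   0.001] z [ 0.001 -0.001 -1.   ] F [-3.4 -2.2 11. ] T [-0.3   0.78 -0.04] g 12.1 q [ 0.01  0.69 -0.12  1.73  0.11  0.72 -1.59]
```

View pics/n3.png

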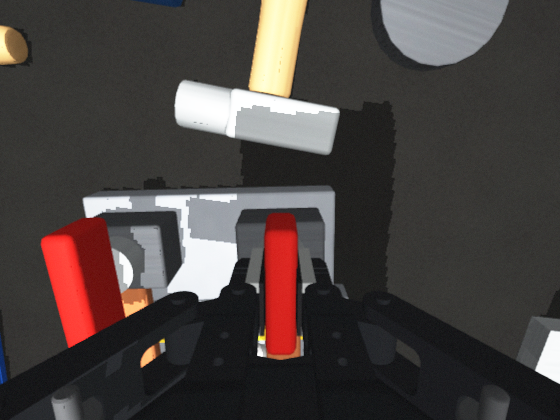

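jog_arm([
  {"dx":0,"dy":0,"dz":0,"yaw":1.5},
  {"dx":0,"dy":0,"dz":0,"yaw":1.5},
  {"dx":0,"dy":0,"dz":0,"yaw":1},
  {"dx":0,"dy":0,"dz":0,"yaw":0},
  {"dx":0,"dy":0,"dz":0,"yaw":0},
])

```text
time: 26.6
position: [615.7, -2.6, 29.7]
eef_rot: [0.001, 0.999, 0.036, 0.001]
wrist_force: [-2.6, -2.2, 10.3]
grip_width: 12.6
```

Run:
```python
from h import *
s=st()
```

```text
t 26.6 p [615.7  -2.6  29.7] x [0.997 0.072 0.001] y [ 0.071 -0.997  0.001] z [ 0.001 -0.001 -1.   ] F [-2.6 -2.2 10.3] T [-0.3   0.75 -0.06] g 12.6 q [ 0.    0.69 -0.1   1.73  0.1   0.72 -1.65]
```

jog_arm([
  {"dx":0,"dy":0,"dz":0,"yaw":2},
  {"dx":0,"dy":0,"dz":0,"yaw":2},
  {"dx":0,"dy":0,"dz":0,"yaw":2},
  {"dx":0,"dy":0,"dz":0,"yaw":0},
  {"dx":0,"dy":0,"dz":0,"yaw":0},
])

```text
time: 27.1
position: [615.7, -2.7, 29.7]
eef_rot: [0.001, 1.0, -0.017, 0.001]
wrist_force: [-4.2, -2.3, 11.0]
grip_width: 12.5
```

Run:
```python
from h import *
s=st(); k=snap('wrist','n4'); redbars(k,s)
```

```text
t 27.1 p [615.7  -2.7  29.7] x [ 0.999 -0.033  0.001] y [-0.033 -0.999  0.001] z [ 0.001 -0.001 -1.   ] F [-4.2 -2.3 11. ] T [-0.35  0.69 -0.11] g 12.5 q [-0.02  0.69 -0.07  1.73  0.07  0.72 -1.73]
px [281. 283.] rect c [618.2  -1.7] size [12.6 61.4] ang 178.3 tool d [ 2.4 -1.1]
px [ 85. 295.] rect c [616.7  75. ] size [38.4 28.2] ang 11.3 tool d [ -1.7 -77.7]
```

View pics/n4.png

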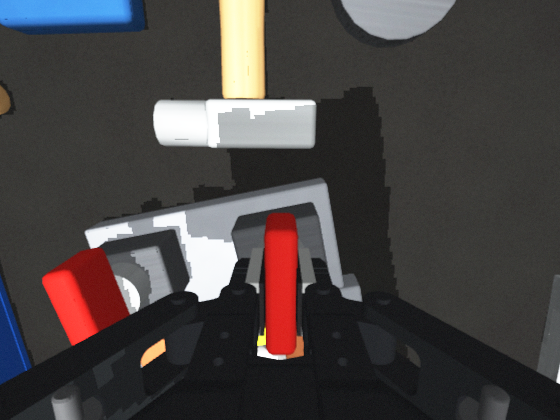

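jog_arm([
  {"dx":0,"dy":0,"dz":0,"yaw":0},
  {"dx":0,"dy":0,"dz":0,"yaw":0},
  {"dx":0,"dy":0,"dz":0,"yaw":0},
  {"dx":0,"dy":0,"dz":-2,"yaw":0},
  {"dx":0,"dy":0,"dz":-3.5,"yaw":0},
  {"dx":0,"dy":0,"dz":-1.5,"yaw":0},
  {"dx":0,"dy":0,"dz":0,"yaw":-8.5},
  {"dx":0,"dy":0,"dz":0,"yaw":-8.5},
  {"dx":0,"dy":0,"dz":0,"yaw":-8.5},
], grip=50)

```text
time: 28.05
position: [614.8, -1.3, 97.9]
eef_rot: [-0.0, 0.978, 0.208, -0.0]
wrist_force: [-1.4, -0.3, -0.4]
grip_width: 42.7
```

jog_arm([
  {"dx":0,"dy":0,"dz":0,"yaw":-8.5},
  {"dx":0,"dy":0,"dz":0,"yaw":-8.5},
  {"dx":0,"dy":0,"dz":0,"yaw":-8.5},
  {"dx":0,"dy":0,"dz":0,"yaw":-8.5},
  {"dx":0,"dy":0,"dz":0,"yaw":-8.5},
  {"dx":0,"dy":0,"dz":0,"yaw":-8.5},
  {"dx":0,"dy":0,"dz":0,"yaw":-8.5},
  {"dx":0,"dy":0,"dz":0,"yaw":-8.5},
  {"dx":0,"dy":0,"dz":0,"yaw":-8.5},
  {"dx":0,"dy":0,"dz":0,"yaw":-8.5},
])

```text
time: 29.05
position: [614.7, -1.4, 97.6]
eef_rot: [-0.0, 0.581, 0.814, -0.0]
wrist_force: [0.9, 0.1, 0.1]
grip_width: 42.9
```

jog_arm([
  {"dx":0,"dy":0,"dz":0,"yaw":-8.5},
  {"dx":0,"dy":0,"dz":0,"yaw":-8.5},
  {"dx":0,"dy":0,"dz":0,"yaw":-8.5},
  {"dx":0,"dy":0,"dz":0,"yaw":-8.5},
  {"dx":0,"dy":0,"dz":0,"yaw":-8.5},
  {"dx":0,"dy":0,"dz":0,"yaw":-8.5},
  {"dx":0,"dy":0,"dz":0,"yaw":-8.5},
  {"dx":0,"dy":0,"dz":0,"yaw":-8.5},
  {"dx":0,"dy":0,"dz":0,"yaw":0},
  {"dx":0,"dy":0,"dz":0,"yaw":0},
])

```text
time: 30.05
position: [614.8, -1.5, 97.7]
eef_rot: [-0.0, 0.031, 1.0, 0.0]
wrist_force: [-0.5, 0.4, 0.1]
grip_width: 42.9
```

Run:
```python
from h import *
s=st(); k=snap('wrist','n5'); redbars(k,s)
```

```text
t 30.05 p [614.8  -1.5  97.7] x [-0.998  0.062  0.001] y [0.062 0.998 0.   ] z [-0.001  0.    -1.   ] F [-0.5  0.4  0.1] T [-0.01  0.01  0.03] g 42.9 q [ 0.48  0.74 -0.81  1.68  0.62  1.    0.96]
px [411. 200.] rect c [597.5  76.7] size [59.2 18.8] ang 11.8 tool d [22.1 76.9]
px [278. 229.] rect c [609.9  -1.2] size [12.7 58.6] ang 177.8 tool d [ 4.9 -0. ]
```

View pics/n5.png

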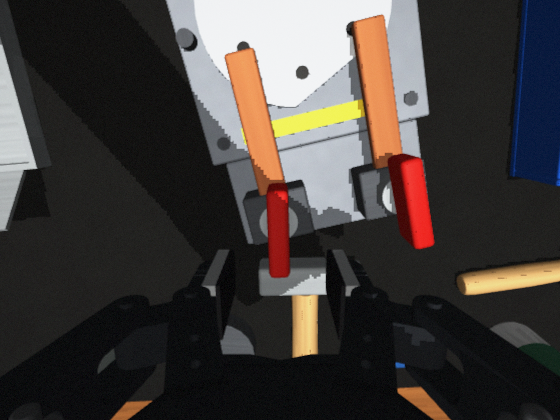

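jog_arm([
  {"dx":0.1,"dy":0,"dz":2.5,"yaw":-1.6},
  {"dx":0,"dy":0,"dz":2.5,"yaw":0},
  {"dx":0,"dy":0,"dz":1.9,"yaw":0},
  {"dx":0,"dy":0,"dz":0,"yaw":0},
  {"dx":0,"dy":0,"dz":0,"yaw":0},
])

```text
time: 30.6
position: [614.2, -1.1, 29.4]
eef_rot: [-0.0, 0.015, 1.0, 0.0]
wrist_force: [0.1, -0.9, 0.3]
grip_width: 42.8
```

jog_arm([
  {"dx":0,"dy":0,"dz":0,"yaw":0},
  {"dx":0,"dy":0,"dz":0,"yaw":0},
  {"dx":0,"dy":0,"dz":0,"yaw":0},
  {"dx":0,"dy":0,"dz":0,"yaw":0},
], grip=0)

```text
time: 31.0
position: [614.9, -2.7, 30.5]
eef_rot: [0.001, 0.016, 1.0, -0.001]
wrist_force: [-1.4, -3.1, 5.6]
grip_width: 12.2
```

Run:
```python
from h import *
s=st()
```

```text
t 31.0 p [614.9  -2.7  30.5] x [-0.999  0.032 -0.002] y [ 0.032  0.999 -0.002] z [ 0.002 -0.002 -1.   ] F [-1.4 -3.1  5.6] T [-0.49  0.23  0.01] g 12.2 q [ 0.45  0.83 -0.75  1.71  0.7   0.9   0.93]
```

jog_arm([
  {"dx":0,"dy":0,"dz":0,"yaw":5},
  {"dx":0,"dy":0,"dz":0,"yaw":5},
  {"dx":0,"dy":0,"dz":0,"yaw":5},
  {"dx":0,"dy":0,"dz":0,"yaw":5},
  {"dx":0,"dy":0,"dz":0,"yaw":5},
  {"dx":0,"dy":0,"dz":0,"yaw":5},
  {"dx":0,"dy":0,"dz":0,"yaw":5},
  {"dx":0,"dy":0,"dz":0,"yaw":5},
  {"dx":0,"dy":0,"dz":0,"yaw":0},
  {"dx":0,"dy":0,"dz":0,"yaw":0},
])

```text
time: 32.0
position: [615.0, -2.7, 30.4]
eef_rot: [0.001, 0.356, 0.935, -0.001]
wrist_force: [-0.3, -3.0, 7.9]
grip_width: 12.3
```

Run:
```python
from h import *
s=st()
```

```text
t 32.0 p [615.   -2.7  30.4] x [-0.747  0.665 -0.003] y [ 0.665  0.747 -0.   ] z [ 0.002 -0.002 -1.   ] F [-0.3 -3.   7.9] T [-0.72  0.28 -0.07] g 12.3 q [ 0.35  0.78 -0.6   1.71  0.57  0.83  0.33]
```

jog_arm([
  {"dx":0,"dy":0,"dz":0,"yaw":5},
  {"dx":0,"dy":0,"dz":0,"yaw":5},
  {"dx":0,"dy":0,"dz":0,"yaw":5},
  {"dx":0,"dy":0,"dz":0,"yaw":5},
  {"dx":0,"dy":0,"dz":0,"yaw":5},
  {"dx":0,"dy":0,"dz":0,"yaw":5},
  {"dx":0,"dy":0,"dz":0,"yaw":5},
  {"dx":0,"dy":0,"dz":0,"yaw":1},
  {"dx":0,"dy":0,"dz":0,"yaw":0},
  {"dx":0,"dy":0,"dz":0,"yaw":0},
])

```text
time: 33.0
position: [615.0, -2.6, 30.4]
eef_rot: [0.001, 0.627, 0.779, 0.0]
wrist_force: [-0.9, -3.2, 6.9]
grip_width: 12.2
```

Run:
```python
from h import *
s=st(); k=snap('wrist','n6'); redbars(k,s)
```

```text
t 33.0 p [615.   -2.6  30.4] x [-0.214  0.977 -0.002] y [0.977 0.214 0.002] z [ 0.002 -0.002 -1.   ] F [-0.9 -3.2  6.9] T [-0.77  0.24 -0.07] g 12.2 q [ 0.25  0.74 -0.46  1.72  0.44  0.79 -0.2 ]
px [292.  70.] rect c [600.1  80.2] size [54.5 14. ] ang 11.8 tool d [84.1  3.1]
px [280. 281.] rect c [613.   3.] size [12.5 61.1] ang 102.6 tool d [ 5.9 -0.8]
```

View pics/n6.png

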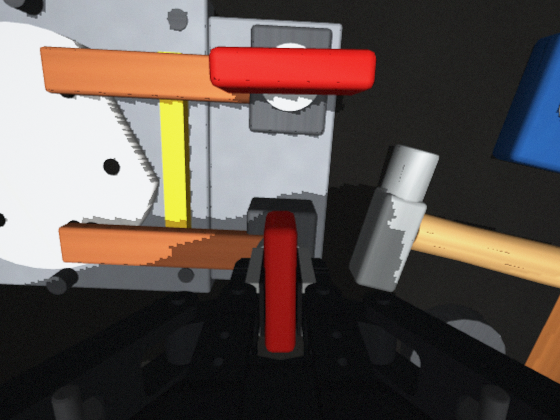

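jog_arm([
  {"dx":0,"dy":0,"dz":0,"yaw":0},
  {"dx":0,"dy":0,"dz":0,"yaw":0},
  {"dx":0,"dy":0,"dz":0,"yaw":0},
  {"dx":0,"dy":0,"dz":-2,"yaw":0},
  {"dx":0,"dy":0,"dz":-3.5,"yaw":0},
  {"dx":0,"dy":0,"dz":-3.5,"yaw":0},
  {"dx":4.2,"dy":0.15,"dz":0,"yaw":0},
  {"dx":4.2,"dy":0.15,"dz":0,"yaw":0},
  {"dx":0,"dy":0,"dz":0,"yaw":8.5},
  {"dx":0,"dy":0,"dz":0,"yaw":8.5},
], grip=50)

```text
time: 34.05
position: [598.4, 83.9, 119.1]
eef_rot: [-0.001, 0.736, 0.677, 0.0]
wrist_force: [-0.1, -0.1, -0.1]
grip_width: 42.6
```

jog_arm([
  {"dx":0,"dy":0,"dz":0,"yaw":8.5},
  {"dx":0,"dy":0,"dz":0,"yaw":8.5},
  {"dx":0,"dy":0,"dz":0,"yaw":8.5},
  {"dx":0,"dy":0,"dz":0,"yaw":8.5},
  {"dx":0,"dy":0,"dz":0,"yaw":8.5},
  {"dx":0,"dy":0,"dz":0,"yaw":8.5},
  {"dx":0,"dy":0,"dz":0,"yaw":8.5},
  {"dx":0,"dy":0,"dz":0,"yaw":8.5},
  {"dx":0,"dy":0,"dz":0,"yaw":5.8},
  {"dx":0,"dy":0,"dz":0,"yaw":0},
])

```text
time: 35.05
position: [598.8, 81.9, 118.9]
eef_rot: [-0.0, 0.995, 0.1, -0.0]
wrist_force: [-1.0, -0.8, -0.1]
grip_width: 42.7
```

Run:
```python
from h import *
s=st(); k=snap('wrist','n7'); redbars(k,s)
```

```text
t 35.05 p [598.8  81.9 118.9] x [ 0.98   0.199 -0.   ] y [ 0.199 -0.98  -0.   ] z [-0.  0. -1.] F [-1.  -0.8 -0.1] T [0.03 0.01 0.02] g 42.7 q [-0.1   0.56 -0.15  1.72  0.1   0.87 -1.66]
px [283. 218.] rect c [602.3  82.2] size [58.1 13.2] ang 12.2 tool d [3.5 0.4]
px [406. 221.] rect c [616.9   3. ] size [18.5 60.7] ang 102.5 tool d [ 2.  80.9]
```

View pics/n7.png

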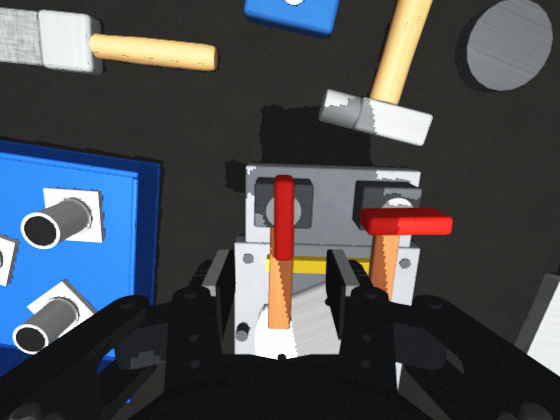

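jog_arm([
  {"dx":0.2,"dy":0,"dz":2.5,"yaw":-0.5},
  {"dx":0,"dy":0,"dz":2.5,"yaw":0},
  {"dx":0,"dy":0,"dz":2.5,"yaw":0},
  {"dx":0,"dy":0,"dz":1.4,"yaw":0},
  {"dx":0,"dy":0,"dz":0,"yaw":0},
  {"dx":0,"dy":0,"dz":0,"yaw":0},
])

```text
time: 35.7
position: [601.5, 81.9, 30.6]
eef_rot: [-0.0, 0.995, 0.105, 0.0]
wrist_force: [0.5, 0.1, 0.5]
grip_width: 42.8
```

jog_arm([
  {"dx":0,"dy":0,"dz":0,"yaw":0},
  {"dx":0,"dy":0,"dz":0,"yaw":0},
  {"dx":0,"dy":0,"dz":0,"yaw":0},
  {"dx":0,"dy":0,"dz":0,"yaw":0},
], grip=0)

```text
time: 36.1
position: [602.5, 80.4, 31.5]
eef_rot: [0.001, 0.995, 0.104, 0.001]
wrist_force: [0.3, -4.8, 6.8]
grip_width: 12.3
```

jog_arm([
  {"dx":0,"dy":0,"dz":0,"yaw":-2},
  {"dx":0,"dy":0,"dz":0,"yaw":-2},
  {"dx":0,"dy":0,"dz":0,"yaw":-2},
  {"dx":0,"dy":0,"dz":0,"yaw":0},
  {"dx":0,"dy":0,"dz":0,"yaw":0},
])

```text
time: 36.6
position: [602.4, 80.6, 31.5]
eef_rot: [0.001, 0.988, 0.156, 0.001]
wrist_force: [0.6, -2.9, 7.2]
grip_width: 12.4
```

Run:
```python
from h import *
s=st(); k=snap('wrist','n8'); redbars(k,s)
```

```text
t 36.6 p [602.4  80.6  31.5] x [0.951 0.308 0.002] y [ 0.308 -0.951  0.002] z [ 0.003 -0.001 -1.   ] F [ 0.6 -2.9  7.2] T [-0.54  0.15  0.05] g 12.4 q [-0.09  0.68 -0.16  1.75  0.16  0.72 -1.59]
px [280. 282.] rect c [604.2  82.7] size [61.4 12.9] ang 17.9 tool d [ 2.4 -1.4]
px [474. 307.] rect c [619.1   6.3] size [23.1 65.1] ang 102.4 tool d [-7.  75.8]
```

View pics/n8.png

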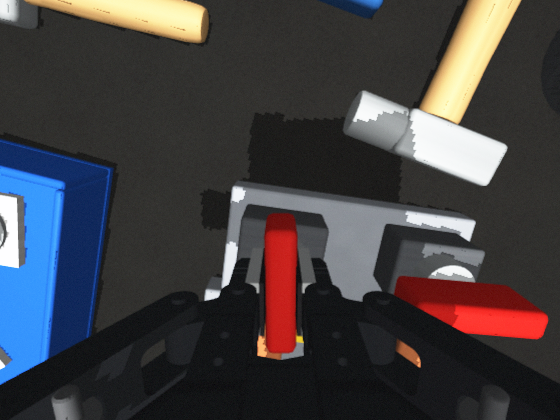

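Left nut turns CCW freely (bar followed, 12°→18°). Continue 80° more.

jog_arm([
  {"dx":0,"dy":0,"dz":0,"yaw":-5},
  {"dx":0,"dy":0,"dz":0,"yaw":-5},
  {"dx":0,"dy":0,"dz":0,"yaw":-5},
  {"dx":0,"dy":0,"dz":0,"yaw":-5},
  {"dx":0,"dy":0,"dz":0,"yaw":-5},
  {"dx":0,"dy":0,"dz":0,"yaw":-5},
  {"dx":0,"dy":0,"dz":0,"yaw":-5},
  {"dx":0,"dy":0,"dz":0,"yaw":-5},
  {"dx":0,"dy":0,"dz":0,"yaw":0},
  {"dx":0,"dy":0,"dz":0,"yaw":0},
])

```text
time: 37.65
position: [601.8, 81.3, 31.5]
eef_rot: [0.001, 0.875, 0.484, 0.0]
wrist_force: [-2.0, -2.5, 8.1]
grip_width: 12.3
```

jog_arm([
  {"dx":0,"dy":0,"dz":0,"yaw":-5},
  {"dx":0,"dy":0,"dz":0,"yaw":-5},
  {"dx":0,"dy":0,"dz":0,"yaw":-5},
  {"dx":0,"dy":0,"dz":0,"yaw":-5},
  {"dx":0,"dy":0,"dz":0,"yaw":-5},
  {"dx":0,"dy":0,"dz":0,"yaw":-5},
  {"dx":0,"dy":0,"dz":0,"yaw":-5},
  {"dx":0,"dy":0,"dz":0,"yaw":-5},
  {"dx":0,"dy":0,"dz":0,"yaw":0},
  {"dx":0,"dy":0,"dz":0,"yaw":0},
])

```text
time: 38.65
position: [600.9, 81.4, 31.5]
eef_rot: [0.0, 0.656, 0.755, -0.0]
wrist_force: [-4.4, -1.6, 10.1]
grip_width: 12.7
```

Run:
```python
from h import *
s=st(); k=snap('wrist','n9'); redbars(k,s)
```

```text
t 38.65 p [600.9  81.4  31.5] x [-0.139  0.99  -0.001] y [ 0.99   0.139 -0.   ] z [-0.    -0.001 -1.   ] F [-4.4 -1.6 10.1] T [-0.35  1.15  0.04] g 12.7 q [ 0.15  0.74 -0.51  1.74  0.48  0.79 -0.45]
px [280. 282.] rect c [599.5  86.1] size [12.5 60.8] ang 98.1 tool d [ 4.8 -0.8]
```

View pics/n9.png

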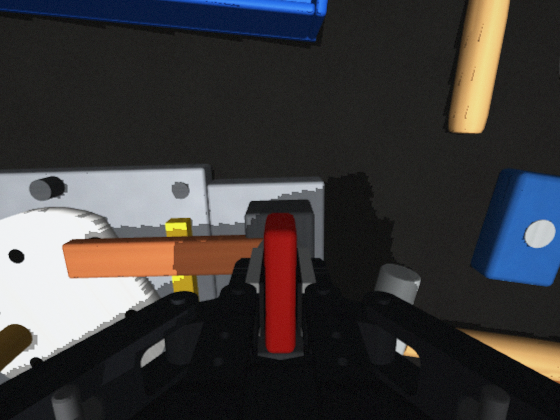

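jog_arm([
  {"dx":0,"dy":0,"dz":0,"yaw":0},
  {"dx":0,"dy":0,"dz":0,"yaw":0},
  {"dx":0,"dy":0,"dz":0,"yaw":0},
  {"dx":0,"dy":0,"dz":-2,"yaw":0},
  {"dx":0,"dy":0,"dz":-3.5,"yaw":0},
  {"dx":0,"dy":0,"dz":-3.5,"yaw":0},
  {"dx":-1.6,"dy":-4.1,"dz":0,"yaw":-5},
  {"dx":-1.6,"dy":-4.1,"dz":0,"yaw":0},
  {"dx":-1.6,"dy":-4.1,"dz":0,"yaw":0},
  {"dx":-1.6,"dy":-4.1,"dz":0,"yaw":0},
], grip=50)

```text
time: 39.7
position: [452.1, -14.9, 120.0]
eef_rot: [0.0, 0.623, 0.782, 0.0]
wrist_force: [0.8, -0.7, 0.5]
grip_width: 42.4
```

jog_arm([
  {"dx":0,"dy":0,"dz":0,"yaw":-5},
  {"dx":0,"dy":0,"dz":0,"yaw":-6},
  {"dx":0,"dy":0,"dz":0,"yaw":0},
  {"dx":0,"dy":0,"dz":0,"yaw":0},
  {"dx":0,"dy":0,"dz":0,"yaw":0},
])

```text
time: 40.2
position: [453.7, -13.9, 120.1]
eef_rot: [-0.0, 0.546, 0.838, 0.0]
wrist_force: [0.1, -0.9, -0.2]
grip_width: 42.2
```

Run:
```python
from h import *
s=st(); k=snap('wrist','f1'); redbars(k,s)
```

```text
t 40.2 p [453.7 -13.9 120.1] x [-0.405  0.914  0.   ] y [0.914 0.405 0.   ] z [ 0.  0. -1.] F [ 0.1 -0.9 -0.2] T [-0.05 -0.    0.  ] g 42.2 q [ 0.51  0.41 -0.69  2.07  0.36  0.78  0.01]
px [533. 183.] rect c [589.1  79.5] size [30.2 54. ] ang 98.1 tool d [ 30.6 161.6]
px [486. 286.] rect c [602.1   2. ] size [29.6 57.9] ang 102.8 tool d [-45.5 142.2]
```

View pics/f1.png

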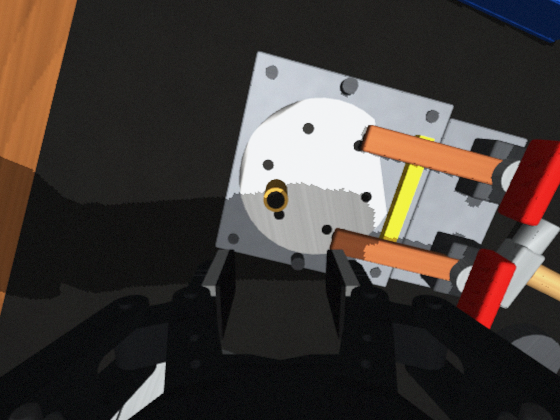

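Run:
```python
from h import *
k=load('f1'); s=ctrl.state(); M=R(s['eef_rot'])
p=onz(k,276,200,68); print('stub',np.round(p,1),np.round(M.T@(p-s['position']),1))
cv2.imwrite('pics/f1c.png',cv2.resize(k['pix'][80:270,220:450,::-1],None,fx=3.4,fy=3.4,interpolation=cv2.INTER_CUBIC))
```

```text
stub [445.4  -3.7  68. ] [12.7 -3.5 52.1]
```

View pics/f1c.png

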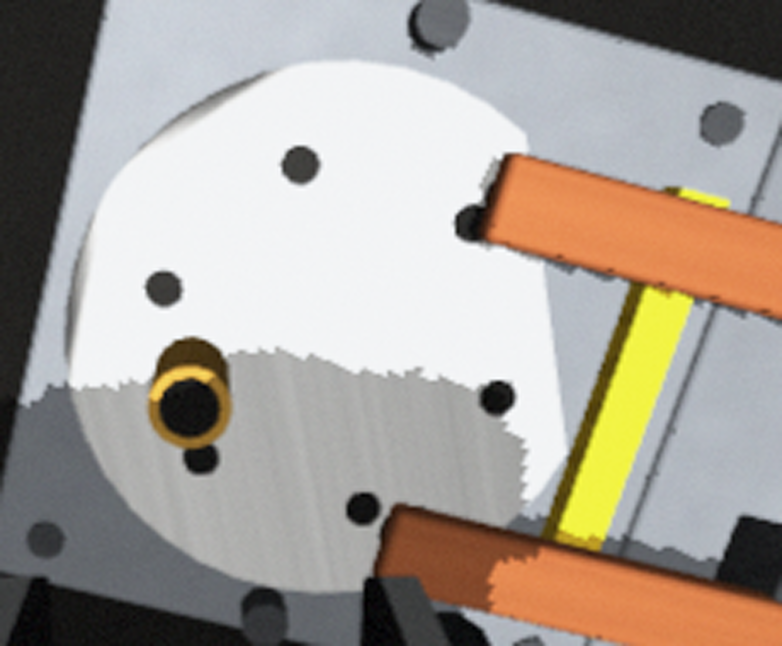

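Run:
```python
from h import *
k=load('f1')
f=lambda x,y,z:onz(k,220+x/3.4,80+y/3.4,z)
H=[f(*a,32) for a in [(300,165),(163,288),(200,457),(362,508),(497,398),(470,222)]]
c=np.mean(H,0); print('c',np.round(c,1),[np.round(np.linalg.norm(h-c),1) for h in H])
a,b=f(527,140,32),f(567,435,32); d=b-a; n=np.array([-d[1],d[0]]);n/=np.linalg.norm(n); print('flat',np.round(a,1),np.round(b,1),np.linalg.norm(d),'normal ang',np.degrees(np.arctan2(n[1],n[0])),'dist',n@(a-c)[:2])
st_=f(190,405,68); e=(c-st_)[:2]; print('stub->c',np.round(e,1),np.linalg.norm(e),np.degrees(np.arctan2(e[1],e[0])))
g1,g2=f(640,287,30),f(557,535,30); d=g2-g1; n=np.array([-d[1],d[0]]);n/=np.linalg.norm(n);print('bar',np.round(g1,1),np.round(g2,1),np.degrees(np.arctan2(n[1],n[0])),'c to bar',n@(g1-c)[:2])
pl=[f(105,5,20),f(20,395,20)]; d=pl[0]-pl[1]; print('plate near edge',np.degrees(np.arctan2(d[1],d[0]))-90)
print('pins',np.round(f(438,20,20),1))
```

```text
c [473.2  16.6  32. ] [np.float64(42.8), np.float64(42.8), np.float64(42.9), np.float64(42.9), np.float64(43.0), np.float64(42.8)]
flat [493.7  77.6  32. ] [536.2  19.5  32. ] 72.00492209900415 normal ang 36.18957267695805 dist 52.56519120253726
stub->c [28.2 19.7] 34.4149741872434 35.011497448701896
bar [535.2  58.7  30. ] [547.6  -5.   30. ] 10.941588771143012 c to bar 68.8753565547753
plate near edge 9.535849283866156
pins [464.8  94.4  20. ]
```

jog_arm([
  {"dx":0,"dy":0,"dz":0,"yaw":-5.8},
  {"dx":0,"dy":0,"dz":0,"yaw":-5.8},
  {"dx":1.3,"dy":-0.1,"dz":2,"yaw":0},
  {"dx":0,"dy":0,"dz":2.5,"yaw":0},
  {"dx":0,"dy":0,"dz":1.5,"yaw":0},
  {"dx":0,"dy":0,"dz":0,"yaw":0},
  {"dx":0,"dy":0,"dz":0,"yaw":0},
  {"dx":0,"dy":0,"dz":0,"yaw":0},
])

```text
time: 41.05
position: [446.0, -4.0, 60.9]
eef_rot: [0.001, 0.457, 0.889, 0.0]
wrist_force: [0.4, 0.0, 0.6]
grip_width: 42.5
```

Run:
```python
from h import *
s=st(); k=snap('wrist','f2')
```

```text
t 41.05 p [446.   -4.   60.9] x [-0.581  0.814 -0.001] y [0.814 0.581 0.001] z [ 0.001 -0.    -1.   ] F [0.4 0.  0.6] T [ 0.03 -0.03 -0.01] g 42.5 q [ 0.45  0.51 -0.66  2.13  0.51  0.66  0.06]
```

View pics/f2.png

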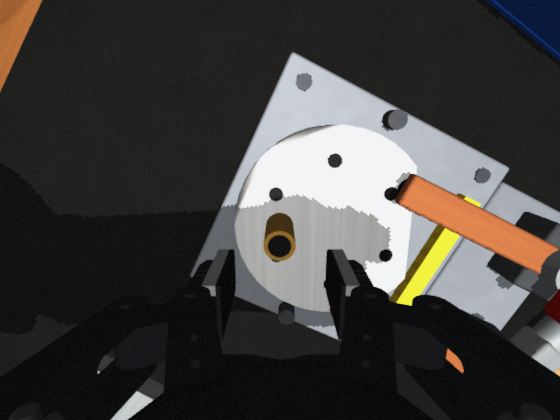

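jog_arm([
  {"dx":0,"dy":-0.1,"dz":2,"yaw":0},
  {"dx":0,"dy":0,"dz":2,"yaw":0},
  {"dx":0,"dy":0,"dz":1.2,"yaw":0},
  {"dx":0,"dy":0,"dz":0,"yaw":0},
  {"dx":0,"dy":0,"dz":0,"yaw":0},
])

```text
time: 41.6
position: [444.8, -4.6, 8.6]
eef_rot: [0.0, 0.457, 0.889, 0.0]
wrist_force: [-0.1, -0.2, 0.4]
grip_width: 43.1
```

Run:
```python
from h import *
s=st(); k=snap('wrist','f3'); p=onz(k,279,275,68);print(p)
```

```text
t 41.6 p [444.8  -4.6   8.6] x [-0.582  0.813 -0.   ] y [0.813 0.582 0.   ] z [ 0. -0. -1.] F [-0.1 -0.2  0.4] T [ 0.03  0.05 -0.01] g 43.1 q [ 0.37  0.6  -0.57  2.15  0.62  0.55 -0.03]
[438.85000653   2.92997882  68.        ]
```

View pics/f3.png

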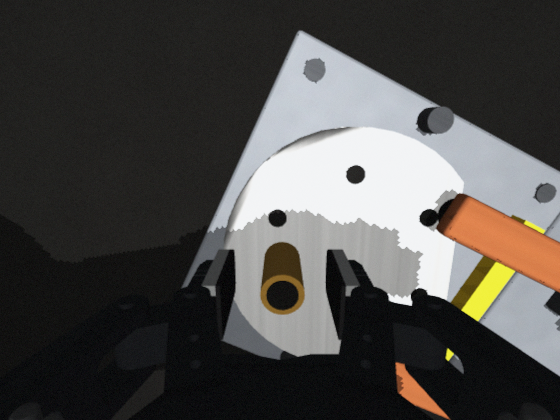

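jog_arm([
  {"dx":0,"dy":0,"dz":0,"yaw":0},
  {"dx":0,"dy":0,"dz":0,"yaw":0},
  {"dx":0,"dy":0,"dz":0,"yaw":0},
  {"dx":0,"dy":0,"dz":0,"yaw":0},
  {"dx":0,"dy":0,"dz":0,"yaw":0},
], grip=0, grip_force=60)

```text
time: 42.15
position: [445.1, -4.8, 9.0]
eef_rot: [0.001, 0.457, 0.889, 0.0]
wrist_force: [-1.3, -0.2, 8.5]
grip_width: 16.3
```

Run:
```python
from h import *
s=st();
```

```text
t 42.15 p [445.1  -4.8   9. ] x [-0.582  0.814 -0.001] y [0.814 0.582 0.001] z [ 0.001 -0.    -1.   ] F [-1.3 -0.2  8.5] T [-0.08  0.23 -0.05] g 16.3 q [ 0.38  0.6  -0.57  2.15  0.62  0.55 -0.03]
```

jog_arm([
  {"dx":0.1,"dy":0.15,"dz":-0.1,"yaw":2.55},
  {"dx":0.11,"dy":0.145,"dz":0,"yaw":2.55},
  {"dx":0.115,"dy":0.14,"dz":0,"yaw":2.55},
  {"dx":0.12,"dy":0.135,"dz":0,"yaw":2.55},
  {"dx":0.125,"dy":0.13,"dz":0,"yaw":2.55},
  {"dx":0.13,"dy":0.125,"dz":0,"yaw":2.55},
  {"dx":0.135,"dy":0.12,"dz":0,"yaw":2.55},
  {"dx":0.14,"dy":0.11,"dz":0,"yaw":2.55},
  {"dx":0.145,"dy":0.105,"dz":0,"yaw":2.55},
  {"dx":0.15,"dy":0.1,"dz":0,"yaw":2.55},
])

```text
time: 43.15
position: [450.6, 12.3, 9.2]
eef_rot: [-0.0, 0.643, 0.766, 0.0]
wrist_force: [0.2, 1.4, -2.8]
grip_width: 15.9
```

jog_arm([
  {"dx":0,"dy":0,"dz":0,"yaw":0},
  {"dx":0,"dy":0,"dz":0,"yaw":0},
  {"dx":0,"dy":0,"dz":0,"yaw":0},
])

```text
time: 43.45
position: [450.6, 12.1, 9.1]
eef_rot: [-0.0, 0.642, 0.767, 0.0]
wrist_force: [-0.0, 0.9, -1.5]
grip_width: 15.9
```

Run:
```python
from h import *
s=st(); k=snap('wrist','f4'); t=snap('top','f4t'); cv2.imwrite('pics/f4tc.png',cv2.resize(t['pix'][175:285,225:315,::-1],None,fx=5,fy=5,interpolation=cv2.INTER_CUBIC))
```

```text
t 43.45 p [450.6  12.1   9.1] x [-0.176  0.984  0.   ] y [ 0.984  0.176 -0.   ] z [-0.  0. -1.] F [-0.   0.9 -1.5] T [0.19 0.02 0.05] g 15.9 q [ 0.25  0.58 -0.46  2.14  0.51  0.53 -0.41]
```

View pics/f4.png

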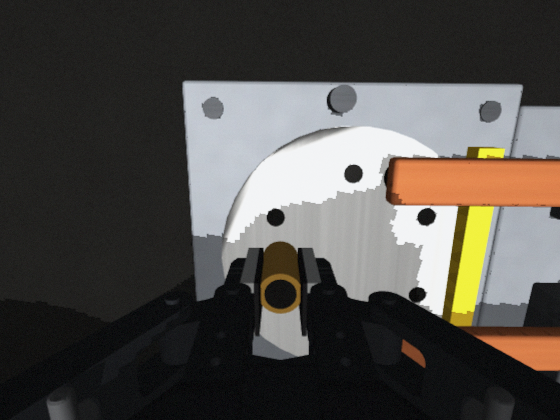

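Run:
```python
from h import *
k=load('f4'); cv2.imwrite('pics/f4c.png',cv2.resize(k['pix'][120:345,340:540,::-1],None,fx=3,fy=3,interpolation=cv2.INTER_CUBIC))
```

```text
(no output)
```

View pics/f4c.png

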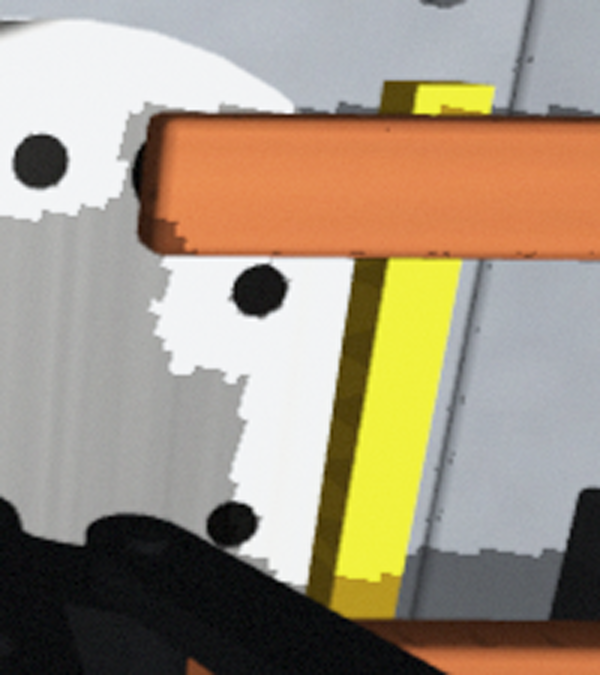

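jog_arm([
  {"dx":0,"dy":0.1,"dz":0,"yaw":0},
  {"dx":0,"dy":0.1,"dz":0,"yaw":0},
  {"dx":0,"dy":0.1,"dz":0,"yaw":0},
  {"dx":0,"dy":0,"dz":0,"yaw":0},
  {"dx":0,"dy":0,"dz":0,"yaw":0},
], grip_force=20)

```text
time: 44.05
position: [453.9, 12.5, 9.0]
eef_rot: [0.0, 0.642, 0.766, 0.0]
wrist_force: [1.2, -0.5, -2.2]
grip_width: 16.1
```

jog_arm([
  {"dx":0,"dy":0.1,"dz":0,"yaw":0},
  {"dx":0,"dy":0,"dz":0,"yaw":0},
  {"dx":0,"dy":0,"dz":0,"yaw":0},
])

```text
time: 44.35
position: [454.8, 12.8, 9.1]
eef_rot: [0.0, 0.642, 0.766, 0.0]
wrist_force: [-0.5, -0.6, -2.5]
grip_width: 16.0
```

jog_arm([
  {"dx":0,"dy":0.1,"dz":0,"yaw":0},
  {"dx":0,"dy":0,"dz":0,"yaw":0},
  {"dx":0,"dy":0,"dz":0,"yaw":0},
])

```text
time: 44.65
position: [455.8, 13.1, 9.1]
eef_rot: [0.0, 0.642, 0.766, 0.0]
wrist_force: [-0.3, 0.6, -3.1]
grip_width: 16.0
```

jog_arm([
  {"dx":0,"dy":0.1,"dz":0,"yaw":0},
  {"dx":0,"dy":0,"dz":0,"yaw":0},
  {"dx":0,"dy":0,"dz":0,"yaw":0},
])

```text
time: 44.95
position: [456.7, 13.2, 9.1]
eef_rot: [0.0, 0.642, 0.766, 0.0]
wrist_force: [-0.6, -0.3, -1.8]
grip_width: 16.1
```

jog_arm([
  {"dx":0,"dy":0.1,"dz":0,"yaw":0},
  {"dx":0,"dy":0,"dz":0,"yaw":0},
  {"dx":0,"dy":0,"dz":0,"yaw":0},
])

```text
time: 45.25
position: [456.7, 13.2, 9.0]
eef_rot: [-0.0, 0.642, 0.766, -0.001]
wrist_force: [-5.4, 1.4, 2.8]
grip_width: 15.8
```

Run:
```python
from h import *
s=st(); k=snap('wrist','f5'); cv2.imwrite('pics/f5c.png',cv2.resize(k['pix'][120:345,340:540,::-1],None,fx=3,fy=3,interpolation=cv2.INTER_CUBIC))
```

```text
t 45.25 p [456.7  13.2   9. ] x [-0.175  0.985 -0.   ] y [ 0.985  0.175 -0.002] z [-0.002 -0.001 -1.   ] F [-5.4  1.4  2.8] T [-0.06  1.06  0.03] g 15.8 q [ 0.25  0.59 -0.46  2.13  0.51  0.54 -0.41]
```

View pics/f5c.png

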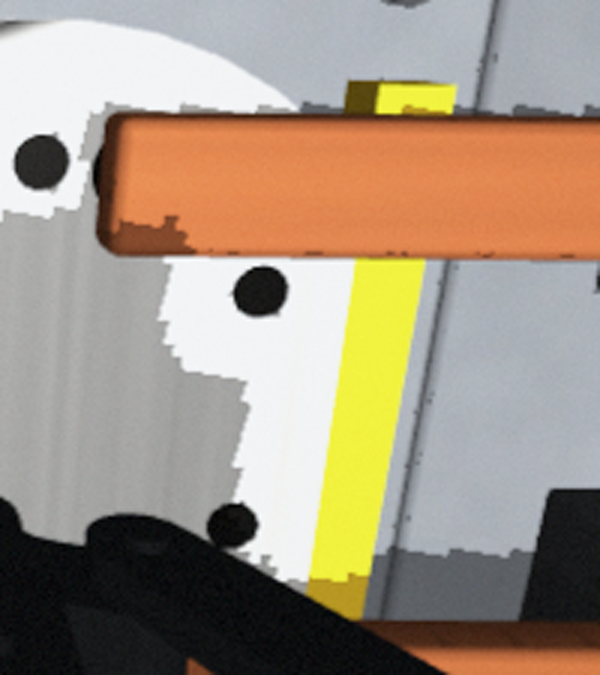

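jog_arm([
  {"dx":0,"dy":0.1,"dz":0,"yaw":0},
  {"dx":0,"dy":0,"dz":0,"yaw":0},
  {"dx":0,"dy":0,"dz":0,"yaw":0},
])

```text
time: 45.6
position: [456.7, 13.1, 9.0]
eef_rot: [-0.001, 0.642, 0.766, -0.001]
wrist_force: [-7.6, -0.5, 7.0]
grip_width: 16.0
```

Run:
```python
from h import *
s=st()
```

```text
t 45.6 p [456.7  13.1   9. ] x [-0.175  0.985 -0.001] y [ 0.985  0.175 -0.003] z [-0.003 -0.001 -1.   ] F [-7.6 -0.5  7. ] T [-0.08  1.63 -0.03] g 16.0 q [ 0.25  0.59 -0.46  2.12  0.5   0.54 -0.41]
```

jog_arm([
  {"dx":0,"dy":0,"dz":0,"yaw":0},
  {"dx":0,"dy":0,"dz":0,"yaw":0},
  {"dx":0,"dy":0,"dz":0,"yaw":0},
  {"dx":0,"dy":0,"dz":0,"yaw":0},
  {"dx":0,"dy":0,"dz":-2,"yaw":0},
  {"dx":0,"dy":0,"dz":-3,"yaw":0},
  {"dx":0,"dy":0,"dz":-4,"yaw":0},
  {"dx":0,"dy":0,"dz":-4,"yaw":0},
], grip=50)

```text
time: 46.4
position: [458.4, 13.6, 140.3]
eef_rot: [-0.0, 0.642, 0.767, 0.0]
wrist_force: [1.8, -0.5, 0.2]
grip_width: 42.7
```

jog_arm([
  {"dx":0,"dy":4,"dz":0,"yaw":0},
  {"dx":0,"dy":4,"dz":0,"yaw":0},
  {"dx":0,"dy":0,"dz":0,"yaw":0},
  {"dx":0,"dy":0,"dz":0,"yaw":0},
])

```text
time: 46.8
position: [537.7, 27.8, 138.8]
eef_rot: [-0.0, 0.642, 0.766, 0.0]
wrist_force: [0.3, -1.0, 0.2]
grip_width: 42.8
```

Run:
```python
from h import *
s=st(); k=snap('wrist','f6'); redbars(k,s); snap('top','f6t')
cv2.imwrite('pics/f6c.png',cv2.resize(k['pix'][60:300,120:420,::-1],None,fx=2.6,fy=2.5,interpolation=cv2.INTER_CUBIC))
```

```text
t 46.8 p [537.7  27.8 138.8] x [-0.175  0.985  0.001] y [ 0.985  0.175 -0.   ] z [-0.     0.001 -1.   ] F [ 0.3 -1.   0.2] T [-0.02  0.01  0.01] g 42.8 q [ 0.32  0.49 -0.59  1.86  0.34  0.9  -0.26]
px [380. 157.] rect c [595.9  81.5] size [18.3 54.3] ang 98.2 tool d [42.6 66.8]
px [371. 254.] rect c [608.3   9.3] size [17.5 49.8] ang 103.8 tool d [-30.6  66.3]
```

View pics/f6.png

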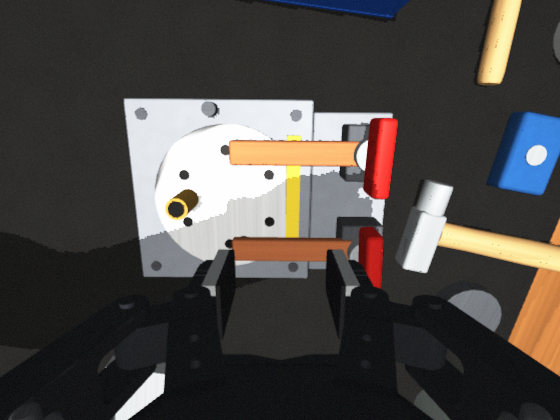

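View pics/f6c.png

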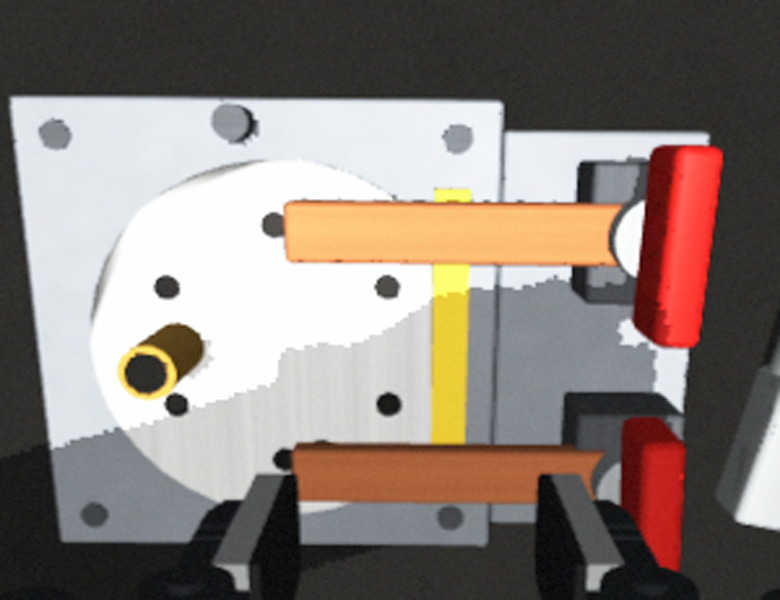

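```bash
cat >> h.py <<'E'
def holes(k,z=32,lo=40,hi=400,roi=None):
    g=cv2.GaussianBlur(cv2.cvtColor(k['pix'],cv2.COLOR_RGB2GRAY),(0,0),.8)
    return g
E
python3 - <<'E'
from h import *
k=load('f6')
g=cv2.cvtColor(k['pix'],cv2.COLOR_RGB2GRAY).astype(float)
def ref(x,y):
    u,v=120+x/2.6,60+y/2.5; ui,vi=int(round(u)),int(round(v)); w=g[vi-7:vi+8,ui-7:ui+8]; W=np.clip(110-w,0,None); yy,xx=np.mgrid[-7:8,-7:8]
    m=(xx**2+yy**2<=40); W=W*m; return ui+(W*xx).sum()/W.sum(), vi+(W*yy).sum()/W.sum()
P=[ref(*a) for a in [(166,287),(176,404),(389,404),(387,287)]]
H=[onz(k,*p,32)[:2] for p in P]; print(np.round(P,1),np.round(H,1))
d1=H[3]-H[0]; d2=H[2]-H[1]
for d in(d1,d2): print(np.linalg.norm(d),np.degrees(np.arctan2(d[1],d[0])))
# bar face edge: subpixel gradient along rows
f=lambda x,y,z:onz(k,120+x/2.6,60+y/2.5,z)
a,b=f(434,265,30),f(432,445,30); d=a-b; print('bar face',np.round(a,1),np.round(b,1),np.degrees(np.arctan2(d[1],d[0]))-90)
c=np.mean(H,0); print(c)
E
```

```text
[[183.6 174.5]
 [187.5 221.4]
 [269.  221.2]
 [268.5 174.4]] [[449.5  34.5]
 [457.2  -7.9]
 [530.3   5.4]
 [522.7  47.7]]
74.42073209824038 10.193740047336968
74.27793837505612 10.345613778878105
bar face [537.3  57.5  30. ] [548.8  -8.5  30. ] 9.831486084234598
[489.92125679  19.90910312]
```

jog_arm([
  {"dx":2.1,"dy":3.6,"dz":1,"yaw":1.9},
  {"dx":2.1,"dy":3.6,"dz":1,"yaw":0},
  {"dx":0,"dy":0,"dz":1,"yaw":0},
  {"dx":0,"dy":0,"dz":0,"yaw":0},
  {"dx":0,"dy":0,"dz":0,"yaw":0},
  {"dx":0,"dy":0,"dz":0,"yaw":0},
])

```text
time: 47.5
position: [601.2, 79.1, 109.6]
eef_rot: [0.0, 0.655, 0.755, -0.0]
wrist_force: [-0.8, 1.1, 1.1]
grip_width: 42.8
```

Run:
```python
from h import *
s=st(); k=snap('wrist','n10'); redbars(k,s)
```

```text
t 47.5 p [601.2  79.1 109.6] x [-0.141  0.99  -0.001] y [ 0.99   0.141 -0.   ] z [-0.    -0.001 -1.   ] F [-0.8  1.1  1.1] T [-0.01  0.01 -0.03] g 42.8 q [ 0.18  0.63 -0.55  1.7   0.4   0.92 -0.38]
px [280. 222.] rect c [599.4  84.5] size [12.3 57.8] ang 97.7 tool d [ 5.7 -1.1]
px [282. 325.] rect c [611.3  12.6] size [12.9 55.4] ang 101.4 tool d [-67.3   0.6]
```

View pics/n10.png

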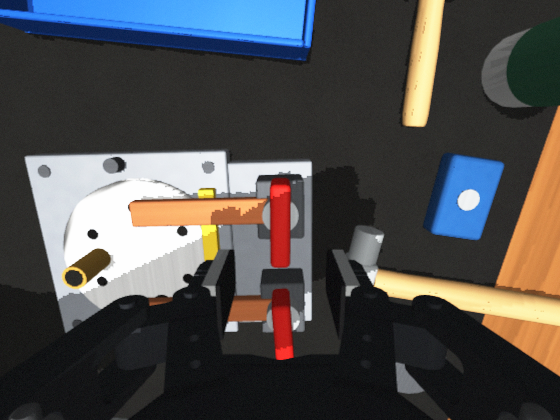

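jog_arm([
  {"dx":0.25,"dy":-0.05,"dz":2.5,"yaw":0},
  {"dx":0,"dy":0,"dz":2.5,"yaw":0},
  {"dx":0,"dy":0,"dz":2.8,"yaw":0},
  {"dx":0,"dy":0,"dz":0,"yaw":0},
  {"dx":0,"dy":0,"dz":0,"yaw":0},
])

```text
time: 48.05
position: [601.0, 82.4, 31.8]
eef_rot: [0.0, 0.655, 0.756, -0.0]
wrist_force: [0.3, 0.4, 0.5]
grip_width: 42.9
```

jog_arm([
  {"dx":0,"dy":0,"dz":0,"yaw":0},
  {"dx":0,"dy":0,"dz":0,"yaw":0},
  {"dx":0,"dy":0,"dz":0,"yaw":0},
  {"dx":0,"dy":0,"dz":0,"yaw":0},
], grip=0, grip_force=60)

```text
time: 48.45
position: [600.8, 82.6, 32.9]
eef_rot: [0.0, 0.655, 0.756, -0.0]
wrist_force: [-5.1, -2.2, 9.3]
grip_width: 11.6
```

jog_arm([
  {"dx":0,"dy":0,"dz":0,"yaw":5},
  {"dx":0,"dy":0,"dz":0,"yaw":5},
  {"dx":0,"dy":0,"dz":0,"yaw":5},
  {"dx":0,"dy":0,"dz":0,"yaw":5},
  {"dx":0,"dy":0,"dz":0,"yaw":5},
  {"dx":0,"dy":0,"dz":0,"yaw":5},
  {"dx":0,"dy":0,"dz":0,"yaw":5},
  {"dx":0,"dy":0,"dz":0,"yaw":5},
  {"dx":0,"dy":0,"dz":0,"yaw":0},
  {"dx":0,"dy":0,"dz":0,"yaw":0},
])

```text
time: 49.45
position: [602.5, 82.3, 32.9]
eef_rot: [0.001, 0.874, 0.487, 0.001]
wrist_force: [-0.2, -1.4, 7.0]
grip_width: 12.1
```

Run:
```python
from h import *
s=st()
```

```text
t 49.45 p [602.5  82.3  32.9] x [0.526 0.85  0.001] y [ 0.85  -0.526  0.003] z [ 0.003 -0.    -1.   ] F [-0.2 -1.4  7. ] T [-0.53  0.15 -0.11] g 12.1 q [ 0.03  0.7  -0.33  1.74  0.31  0.75 -1.02]
```

jog_arm([
  {"dx":0,"dy":0,"dz":0,"yaw":5},
  {"dx":0,"dy":0,"dz":0,"yaw":5},
  {"dx":0,"dy":0,"dz":0,"yaw":5},
  {"dx":0,"dy":0,"dz":0,"yaw":5},
  {"dx":0,"dy":0,"dz":0,"yaw":5},
  {"dx":0,"dy":0,"dz":0,"yaw":5},
  {"dx":0,"dy":0,"dz":0,"yaw":5},
  {"dx":0,"dy":0,"dz":0,"yaw":5},
  {"dx":0,"dy":0,"dz":0,"yaw":0},
  {"dx":0,"dy":0,"dz":0,"yaw":0},
])

```text
time: 50.45
position: [603.6, 80.9, 32.9]
eef_rot: [0.001, 0.987, 0.158, 0.002]
wrist_force: [2.2, -4.7, 4.9]
grip_width: 11.8
```

jog_arm([
  {"dx":0,"dy":0,"dz":0,"yaw":2},
  {"dx":0,"dy":0,"dz":0,"yaw":2},
  {"dx":0,"dy":0,"dz":0,"yaw":2},
  {"dx":0,"dy":0,"dz":0,"yaw":0},
  {"dx":0,"dy":0,"dz":0,"yaw":0},
])

```text
time: 50.95
position: [603.7, 80.6, 32.9]
eef_rot: [0.001, 0.994, 0.106, 0.002]
wrist_force: [2.2, -5.5, 4.8]
grip_width: 12.0
```

Run:
```python
from h import *
s=st()
```

```text
t 50.95 p [603.7  80.6  32.9] x [0.977 0.211 0.004] y [ 0.211 -0.977  0.003] z [ 0.005 -0.002 -1.   ] F [ 2.2 -5.5  4.8] T [-1.11 -0.5  -0.11] g 12.0 q [-0.12  0.68 -0.13  1.75  0.13  0.71 -1.67]
```

jog_arm([
  {"dx":0,"dy":0,"dz":0,"yaw":1.5},
  {"dx":0,"dy":0,"dz":0,"yaw":1.5},
  {"dx":0,"dy":0,"dz":0,"yaw":0},
  {"dx":0,"dy":0,"dz":0,"yaw":0},
])

```text
time: 51.35
position: [603.7, 80.5, 32.9]
eef_rot: [0.001, 0.997, 0.08, 0.002]
wrist_force: [3.6, -5.9, 4.3]
grip_width: 11.8
```

Run:
```python
from h import *
s=st()
```

```text
t 51.35 p [603.7  80.5  32.9] x [0.987 0.16  0.005] y [ 0.16  -0.987  0.003] z [ 0.005 -0.002 -1.   ] F [ 3.6 -5.9  4.3] T [-1.21 -0.5   0.23] g 11.8 q [-0.13  0.68 -0.11  1.75  0.11  0.71 -1.71]
```

jog_arm([
  {"dx":0,"dy":0,"dz":0,"yaw":1.5},
  {"dx":0,"dy":0,"dz":0,"yaw":1.5},
  {"dx":0,"dy":0,"dz":0,"yaw":0},
  {"dx":0,"dy":0,"dz":0,"yaw":0},
])

```text
time: 51.75
position: [603.8, 80.5, 33.0]
eef_rot: [0.002, 0.998, 0.056, 0.003]
wrist_force: [2.4, -6.8, 5.7]
grip_width: 11.9
```

Run:
```python
from h import *
s=st(); k=snap('wrist','n11'); redbars(k,s)
```

```text
t 51.75 p [603.8  80.5  33. ] x [0.994 0.113 0.005] y [ 0.113 -0.994  0.003] z [ 0.005 -0.003 -1.   ] F [ 2.4 -6.8  5.7] T [-1.41 -0.5   1.51] g 11.9 q [-0.14  0.68 -0.1   1.75  0.1   0.71 -1.75]
px [280. 283.] rect c [604.4  82. ] size [61.6 12.7] ang 9.0 tool d [ 0.7 -1.4]
px [475. 274.] rect c [619.4   5. ] size [23.2 62.8] ang 102.1 tool d [ 7.  76.8]
```

View pics/n11.png

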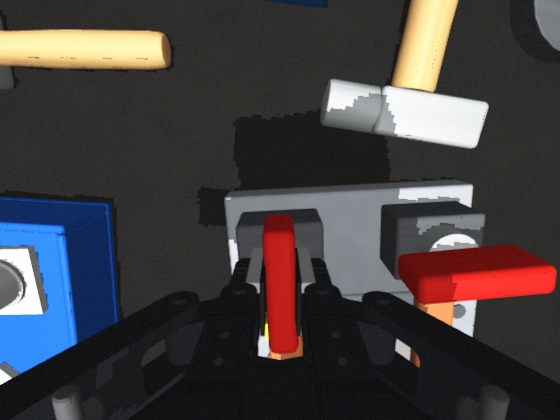

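jog_arm([
  {"dx":0,"dy":0,"dz":0,"yaw":0},
  {"dx":0,"dy":0,"dz":0,"yaw":0},
  {"dx":0,"dy":0,"dz":0,"yaw":0},
  {"dx":0,"dy":0,"dz":-2,"yaw":0},
  {"dx":0,"dy":0,"dz":-3.5,"yaw":0},
  {"dx":0,"dy":0,"dz":-3.5,"yaw":0},
  {"dx":0,"dy":4.1,"dz":0,"yaw":0},
  {"dx":0,"dy":4.1,"dz":0,"yaw":0},
  {"dx":0,"dy":0,"dz":0,"yaw":-8.5},
  {"dx":0,"dy":0,"dz":0,"yaw":-8.5},
], grip=50)

```text
time: 52.8
position: [609.4, -0.4, 121.0]
eef_rot: [0.0, 0.979, 0.203, -0.0]
wrist_force: [-0.2, 1.0, -0.6]
grip_width: 42.7
```

jog_arm([
  {"dx":0,"dy":0,"dz":0,"yaw":-8.5},
  {"dx":0,"dy":0,"dz":0,"yaw":-8.5},
  {"dx":0,"dy":0,"dz":0,"yaw":-8.5},
  {"dx":0,"dy":0,"dz":0,"yaw":-8.5},
  {"dx":0,"dy":0,"dz":0,"yaw":-8.5},
  {"dx":0,"dy":0,"dz":0,"yaw":-8.5},
  {"dx":0,"dy":0,"dz":0,"yaw":-8.5},
  {"dx":0,"dy":0,"dz":0,"yaw":-8.5},
  {"dx":0,"dy":0,"dz":0,"yaw":-8.5},
  {"dx":0,"dy":0,"dz":0,"yaw":0},
])

```text
time: 53.8
position: [609.3, 1.5, 120.8]
eef_rot: [-0.001, 0.644, 0.765, -0.0]
wrist_force: [-0.1, -0.1, -0.4]
grip_width: 43.0
```

Run:
```python
from h import *
s=st(); k=snap('wrist','n12'); redbars(k,s)
```

```text
t 53.8 p [609.3   1.5 120.8] x [-0.17   0.986  0.001] y [ 0.986  0.17  -0.001] z [-0.001  0.001 -1.   ] F [-0.1 -0.1 -0.4] T [-0.01 -0.03 -0.05] g 43.0 q [ 0.27  0.61 -0.49  1.69  0.34  0.93 -0.18]
px [288. 100.] rect c [599.8  81. ] size [54.7 13.1] ang 9.8 tool d [80.   4.1]
px [287. 226.] rect c [613.2   1.5] size [12.6 58.9] ang 102.0 tool d [-0.6  3.8]
```

View pics/n12.png

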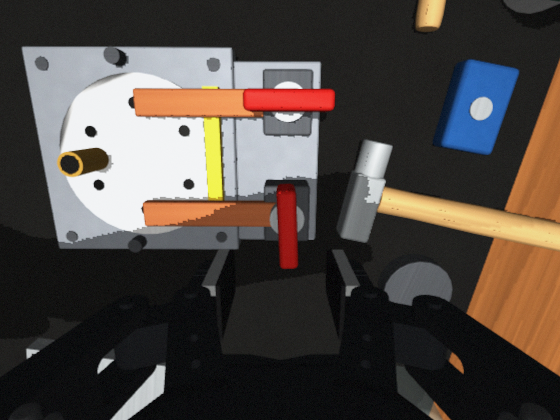

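jog_arm([
  {"dx":-0.25,"dy":0.4,"dz":2.5,"yaw":-2.2},
  {"dx":0,"dy":0,"dz":2.5,"yaw":0},
  {"dx":0,"dy":0,"dz":2.5,"yaw":0},
  {"dx":0,"dy":0,"dz":1.4,"yaw":0},
  {"dx":0,"dy":0,"dz":0,"yaw":0},
  {"dx":0,"dy":0,"dz":0,"yaw":0},
])

```text
time: 54.45
position: [614.6, -0.3, 32.7]
eef_rot: [0.0, 0.631, 0.776, 0.0]
wrist_force: [-0.2, 0.3, 0.3]
grip_width: 42.7
```

jog_arm([
  {"dx":0,"dy":0,"dz":0,"yaw":0},
  {"dx":0,"dy":0,"dz":0,"yaw":0},
  {"dx":0,"dy":0,"dz":0,"yaw":0},
  {"dx":0,"dy":0,"dz":0,"yaw":0},
], grip=0, grip_force=60)

```text
time: 54.85
position: [614.6, -0.6, 33.5]
eef_rot: [0.001, 0.63, 0.776, 0.0]
wrist_force: [-1.7, -1.2, 5.7]
grip_width: 11.7
```

jog_arm([
  {"dx":0,"dy":0,"dz":0,"yaw":-5},
  {"dx":0,"dy":0,"dz":0,"yaw":-5},
  {"dx":0,"dy":0,"dz":0,"yaw":-5},
  {"dx":0,"dy":0,"dz":0,"yaw":-5},
  {"dx":0,"dy":0,"dz":0,"yaw":-5},
  {"dx":0,"dy":0,"dz":0,"yaw":-5},
  {"dx":0,"dy":0,"dz":0,"yaw":-5},
  {"dx":0,"dy":0,"dz":0,"yaw":-5},
  {"dx":0,"dy":0,"dz":0,"yaw":0},
  {"dx":0,"dy":0,"dz":0,"yaw":0},
])

```text
time: 55.85
position: [613.3, -1.4, 33.4]
eef_rot: [-0.0, 0.327, 0.945, -0.001]
wrist_force: [-7.1, -1.5, 10.2]
grip_width: 11.8
```

Run:
```python
from h import *
s=st()
```

```text
t 55.85 p [613.3  -1.4  33.4] x [-0.786  0.618  0.   ] y [ 0.618  0.786 -0.002] z [-0.001 -0.002 -1.   ] F [-7.1 -1.5 10.2] T [-0.28  1.28  0.12] g 11.8 q [ 0.35  0.77 -0.61  1.71  0.57  0.84  0.39]
```

Tool at 142°; tight is about 188°.

jog_arm([
  {"dx":0,"dy":0,"dz":0,"yaw":-5},
  {"dx":0,"dy":0,"dz":0,"yaw":-5},
  {"dx":0,"dy":0,"dz":0,"yaw":-5},
  {"dx":0,"dy":0,"dz":0,"yaw":-5},
  {"dx":0,"dy":0,"dz":0,"yaw":-5},
  {"dx":0,"dy":0,"dz":0,"yaw":-5},
  {"dx":0,"dy":0,"dz":0,"yaw":-5},
  {"dx":0,"dy":0,"dz":0,"yaw":-5},
  {"dx":0,"dy":0,"dz":0,"yaw":0},
  {"dx":0,"dy":0,"dz":0,"yaw":0},
])

```text
time: 56.85
position: [612.8, -2.9, 33.4]
eef_rot: [-0.001, -0.015, 1.0, -0.002]
wrist_force: [-8.9, -4.5, 13.8]
grip_width: 12.1
```

jog_arm([
  {"dx":0,"dy":0,"dz":0,"yaw":-2},
  {"dx":0,"dy":0,"dz":0,"yaw":-2},
  {"dx":0,"dy":0,"dz":0,"yaw":-2},
  {"dx":0,"dy":0,"dz":0,"yaw":0},
  {"dx":0,"dy":0,"dz":0,"yaw":0},
])

```text
time: 57.35
position: [612.8, -3.1, 33.4]
eef_rot: [-0.002, -0.068, 0.998, -0.002]
wrist_force: [-9.2, -7.0, 13.0]
grip_width: 11.6
```

Run:
```python
from h import *
s=st()
```

```text
t 57.35 p [612.8  -3.1  33.4] x [-0.991 -0.135  0.003] y [-0.135  0.991 -0.004] z [-0.003 -0.004 -1.   ] F [-9.2 -7.  13. ] T [-0.89  1.81  0.06] g 11.6 q [ 0.46  0.83 -0.78  1.71  0.72  0.92  1.09]
```

jog_arm([
  {"dx":0,"dy":0,"dz":0,"yaw":-1.5},
  {"dx":0,"dy":0,"dz":0,"yaw":-1.5},
  {"dx":0,"dy":0,"dz":0,"yaw":0},
  {"dx":0,"dy":0,"dz":0,"yaw":0},
])

```text
time: 57.75
position: [612.8, -3.2, 33.4]
eef_rot: [-0.002, -0.093, 0.996, -0.002]
wrist_force: [-9.1, -5.0, 13.1]
grip_width: 11.8
```

Run:
```python
from h import *
s=st()
```

```text
t 57.75 p [612.8  -3.2  33.4] x [-0.983 -0.184  0.004] y [-0.184  0.983 -0.003] z [-0.003 -0.004 -1.   ] F [-9.1 -5.  13.1] T [-0.82  1.8  -0.82] g 11.8 q [ 0.47  0.84 -0.79  1.7   0.73  0.92  1.13]
```

jog_arm([
  {"dx":0,"dy":0,"dz":0,"yaw":-1.5},
  {"dx":0,"dy":0,"dz":0,"yaw":0},
  {"dx":0,"dy":0,"dz":0,"yaw":0},
])

```text
time: 58.05
position: [612.8, -3.2, 33.5]
eef_rot: [-0.002, -0.105, 0.994, -0.002]
wrist_force: [-8.2, -5.6, 13.2]
grip_width: 11.6
```

Run:
```python
from h import *
s=st()
```

```text
t 58.05 p [612.8  -3.2  33.5] x [-0.978 -0.208  0.004] y [-0.208  0.978 -0.003] z [-0.003 -0.004 -1.   ] F [-8.2 -5.6 13.2] T [-0.81  1.83 -1.39] g 11.6 q [ 0.47  0.84 -0.8   1.7   0.74  0.93  1.15]
```

jog_arm([
  {"dx":0,"dy":0,"dz":0,"yaw":0},
  {"dx":0,"dy":0,"dz":0,"yaw":0},
  {"dx":0,"dy":0,"dz":0,"yaw":0},
  {"dx":0,"dy":0,"dz":-2,"yaw":0},
  {"dx":0,"dy":0,"dz":-3.5,"yaw":0},
  {"dx":0,"dy":0,"dz":-3.5,"yaw":0},
  {"dx":3,"dy":1,"dz":-3,"yaw":0},
  {"dx":4,"dy":1,"dz":-2,"yaw":0},
  {"dx":0,"dy":0,"dz":0,"yaw":0},
  {"dx":0,"dy":0,"dz":0,"yaw":0},
], grip=50)

```text
time: 59.05
position: [541.7, 3.9, 173.8]
eef_rot: [0.001, -0.108, 0.994, -0.001]
wrist_force: [0.3, 0.7, -0.7]
grip_width: 42.9
```

Run:
```python
from h import *
s=st(); k=snap('wrist','e1'); redbars(k,s); 
for n in('top','scene'): snap(n,'e1'+n)
```

```text
t 59.05 p [541.7   3.9 173.8] x [-0.977 -0.215 -0.002] y [-0.215  0.977 -0.002] z [ 0.002 -0.001 -1.   ] F [ 0.3  0.7 -0.7] T [-0.03  0.01 -0.02] g 42.9 q [ 0.63  0.57 -0.97  1.81  0.54  1.05  1.24]
px [256. 274.] rect c [607.2  -2. ] size [63.3 13.3] ang 9.0 tool d [-62.7 -19.8]
px [351. 253.] rect c [569.8  73.4] size [20.7  9.5] ang 41.6 tool d [-42.4  61.9]
```

View pics/e1.png

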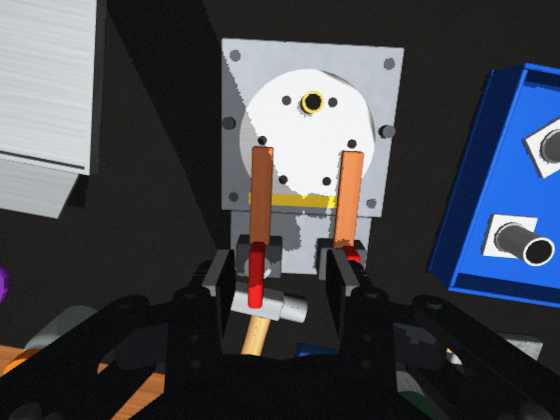

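View pics/e1scene.png

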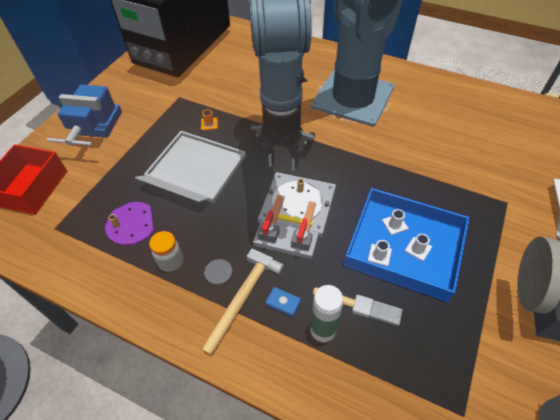

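Run:
```python
from h import *
k=load('e1'); g=cv2.cvtColor(k['pix'],cv2.COLOR_RGB2GRAY).astype(float)
def ref(u,v):
    ui,vi=int(round(u)),int(round(v)); w=g[vi-6:vi+7,ui-6:ui+7]; W=np.clip(100-w,0,None); yy,xx=np.mgrid[-6:7,-6:7]
    W=W*(xx**2+yy**2<=36); return ui+(W*xx).sum()/W.sum(), vi+(W*yy).sum()/W.sum()
P=[ref(*a) for a in [(283,180),(327,181),(333,102),(287,100)]]
H=[onz(k,*p,32)[:2] for p in P]
for a,b in((3,0),(2,1)): d=H[b]-H[a]; print(np.linalg.norm(d),np.degrees(np.arctan2(d[1],d[0])))
d=H[1]-H[0];print(np.linalg.norm(d),np.degrees(np.arctan2(d[1],d[0]))-90); print('c',np.mean(H,0))
hsv=cv2.cvtColor(k['pix'],cv2.COLOR_RGB2HSV); m=cv2.inRange(hsv,(22,150,90),(36,255,255)); m[:185]=0;m[215:]=0
pts=[]
for u in range(276,336,3):
    vs=np.where(m[:,u])[0]
    if len(vs)>4: pts.append([*onz(k,u,vs.min()-.5,30)[:2],*onz(k,u,vs.max()+.5,30)[:2]])
pts=np.array(pts)
for j in(0,2): p=np.polyfit(pts[:,j+1],pts[:,j],1); print('edge ang',-np.degrees(np.arctan(p[0])) , np.polyval(p,20))
n=[np.cos(np.radians(10)),np.sin(np.radians(10))]; print('c to face', np.mean((pts[:,:2]-np.mean(H,0))@n))
cv2.imwrite('pics/e1c.png',cv2.resize(k['pix'][60:280,210:410,::-1],None,fx=2.7,fy=2.7,interpolation=cv2.INTER_CUBIC))
```

```text
74.72304331546644 9.9416459024885
74.37200726210233 10.15043841262835
43.27737919103074 10.599191531721061
c [489.8304021   19.66670084]
edge ang 10.20710322632158 543.4231882939768
edge ang 9.953646068054669 554.7667073359005
c to face 52.79883448855296
```

View pics/e1c.png

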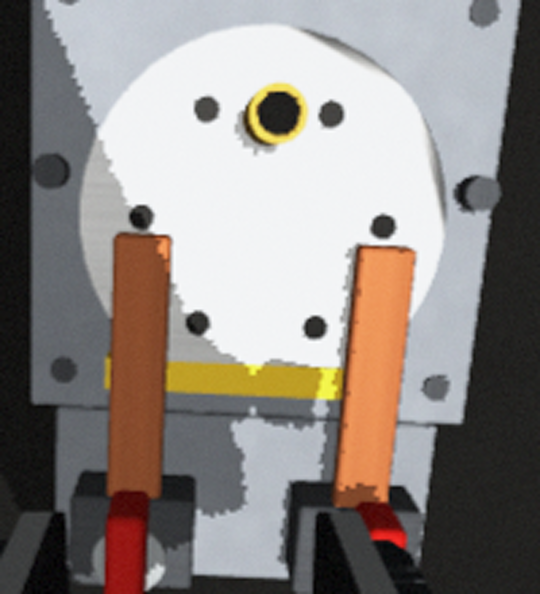

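Run:
```python
from h import *
from scipy.optimize import least_squares
def ref(g,u,v):
    ui,vi=int(round(u)),int(round(v)); w=g[vi-8:vi+9,ui-8:ui+9]; W=np.clip(90-w,0,None); yy,xx=np.mgrid[-8:9,-8:9]
    W=W*(xx**2+yy**2<=64); return ui+(W*xx).sum()/W.sum(), vi+(W*yy).sum()/W.sum()
def fit(fn,L):
    k=load(fn); g=cv2.cvtColor(k['pix'],cv2.COLOR_RGB2GRAY).astype(float)
    H=np.array([onz(k,*ref(g,*a),32)[:2] for a in L])
    def m(x): 
        A=[np.array(x[:2])+42.9*np.array([np.cos(x[2]+np.pi/6+i*np.pi/3),np.sin(x[2]+np.pi/6+i*np.pi/3)]) for i in range(6)]
        return A
    def r(x):
        A=m(x); return np.concatenate([min((a-h for a in A),key=np.linalg.norm) for h in H])
    s=least_squares(r,[489,19,np.radians(10)]); print(fn,np.round(s.x[:2],2),round(np.degrees(s.x[2]),2),'res',np.round(np.abs(s.fun).max(),2))
    k_=s.x
    return k,s.x
fit('f4',[(353,173),(275,217),(426,217),(417,294)])
fit('f5',[(340+41/3,120+161/3),(275,217),(340+260/3,120+291/3),(340+232/3,120+525/3)])
fit('f6',[(183.6,174.5),(187.5,221.4),(269,221.2),(268.5,174.4)])
fit('n12',[(134,103),(90,131),(99,185),(188,184),(184,131)])
fit('e1',[(283,180),(327,181),(333,102),(287,100)])
```

```text
f4 [483.88  19.14] 10.36 res 0.19
f5 [490.12  20.1 ] 10.13 res 0.25
f6 [489.9  19.9] 10.27 res 0.15
n12 [489.63  19.86] 10.57 res 1.25
e1 [489.83  19.66] 10.09 res 0.38
```

jog_arm([
  {"dx":0,"dy":0,"dz":0,"yaw":8.5},
  {"dx":0,"dy":0,"dz":0,"yaw":8.5},
  {"dx":0,"dy":0,"dz":0,"yaw":8.5},
  {"dx":0,"dy":0,"dz":0,"yaw":8.5},
  {"dx":0,"dy":0,"dz":0,"yaw":8.5},
  {"dx":0,"dy":0,"dz":0,"yaw":8.5},
  {"dx":0,"dy":0,"dz":0,"yaw":8.5},
  {"dx":0,"dy":0,"dz":0,"yaw":8.5},
  {"dx":0,"dy":0,"dz":0,"yaw":8.5},
  {"dx":0,"dy":0,"dz":0,"yaw":8.5},
])

```text
time: 60.2
position: [542.0, 4.3, 171.6]
eef_rot: [-0.001, 0.595, 0.804, 0.0]
wrist_force: [0.1, 0.4, -0.4]
grip_width: 42.7
```

jog_arm([
  {"dx":0,"dy":0,"dz":2,"yaw":7},
  {"dx":0,"dy":0,"dz":2,"yaw":0},
  {"dx":0,"dy":0.4,"dz":3,"yaw":0},
  {"dx":0,"dy":0,"dz":2,"yaw":0},
  {"dx":0,"dy":0,"dz":0,"yaw":0},
  {"dx":0,"dy":0,"dz":0,"yaw":0},
])

```text
time: 60.8
position: [545.6, 5.2, 82.0]
eef_rot: [-0.0, 0.64, 0.768, -0.0]
wrist_force: [-0.0, -0.4, 0.1]
grip_width: 42.8
```

Run:
```python
from h import *
s=st(); k=snap('wrist','e2')
cv2.imwrite('pics/e2c.png',cv2.resize(k['pix'][60:300,190:390,::-1],None,fx=2.5,fy=2.5,interpolation=cv2.INTER_CUBIC))
```

```text
t 60.8 p [545.6   5.2  82. ] x [-0.18   0.984  0.001] y [ 0.984  0.18  -0.001] z [-0.001  0.001 -1.   ] F [-0.  -0.4  0.1] T [ 0.03 -0.04  0.04] g 42.8 q [ 0.32  0.58 -0.55  1.88  0.41  0.8  -0.26]
```

View pics/e2c.png

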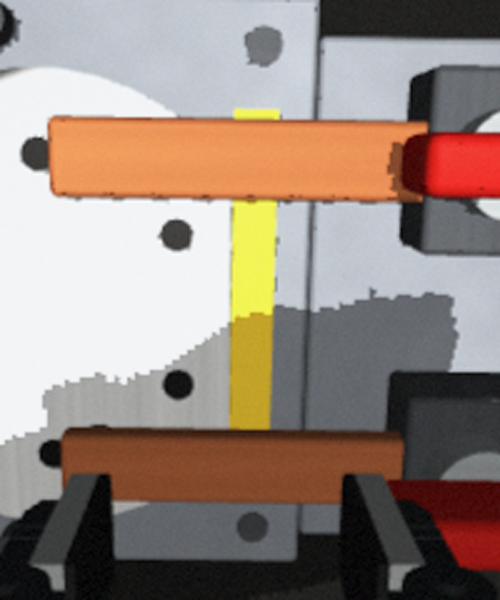

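jog_arm([
  {"dx":0,"dy":0,"dz":-3,"yaw":0},
  {"dx":0,"dy":0,"dz":-4,"yaw":0},
  {"dx":0,"dy":0,"dz":-4,"yaw":0},
  {"dx":0,"dy":0,"dz":-4,"yaw":0},
  {"dx":0,"dy":0,"dz":-2,"yaw":0},
  {"dx":0,"dy":0,"dz":0,"yaw":0},
  {"dx":0,"dy":0,"dz":0,"yaw":0},
  {"dx":0,"dy":0,"dz":0,"yaw":0},
])

```text
time: 61.65
position: [544.8, 4.5, 251.4]
eef_rot: [-0.0, 0.64, 0.768, -0.0]
wrist_force: [0.1, -0.2, -0.1]
grip_width: 42.8
```

Run:
```python
from h import *
s=st(); k=snap('wrist','e3'); redbars(k,s); t=snap('top','e3t')
cv2.imwrite('pics/e3v.png',np.hstack([cv2.resize(k['pix'][:,:,::-1],(400,300)),cv2.resize(t['pix'][120:330,80:470,::-1],(400,300))]))
```

```text
t 61.65 p [544.8   4.5 251.4] x [-0.18   0.984  0.   ] y [ 0.984  0.18  -0.001] z [-0.001 -0.    -1.   ] F [ 0.1 -0.2 -0.1] T [ 0.02  0.03 -0.02] g 42.8 q [ 0.41  0.37 -0.64  1.73  0.24  1.13 -0.12]
px [348. 122.] rect c [597.9  80.9] size [57.7 12.5] ang 10.4 tool d [65.6 66. ]
px [342. 201.] rect c [611.3   1.2] size [57.2 17. ] ang 9.0 tool d [-15.2  64.9]
```

View pics/e3v.png

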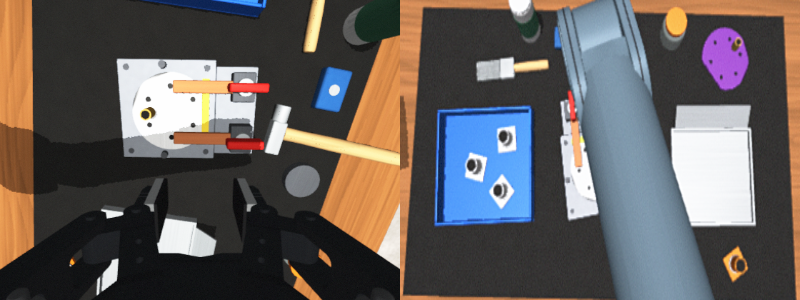

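```bash
python3 -c "
from cell import ctrl
print(ctrl.hand_in())"
```

```text
the job is handed in; nothing more can be done
None
```

The changeover is done and handed in at about 62 s of the 210 s allowed. The report gave no verdict.

- **Spigots:** all three spigots in the catch tray now stand upright in the blue tote. The last top view shows them standing apart, the tray empty, and the orange look-alike and other tools where they were.
- **Nuts:** the right-hand nut has the reverse thread. I loosened both by about 86° and later turned both back until they hit their stops, at roughly 1.4–1.5 N m on the wrist.
- **Flange:** I turned it about 25° clockwise and slid it about 17 mm against the yellow bar. The push met 5–8 N of contact force.
- **Last flange check:** its angle is 10.1° against 10.1° for the bar, and it moved no more than 0.3 mm between the push and the end. A close view straight down the seam showed no gap. One reading put the centre 52.8 mm from the bar face instead of 52, which I take as camera error.
- **Nut angles:** at the end both nut bars read about 1° past their starting angles in the tightening direction.

**Tool height:** the fingertips sat about 35–40 mm higher than the reported TCP. My first grasp closed above the spigot and touched nothing. I set the gripping heights from the camera views after that.

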